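# Clear the reject wheels and bar the crate

## Task

Put every amber wheel from the parts pen into the red reject crate, then lay the dark wooden bar across the crate's two saddles, centred and lying flat in both notches, and after that turn both turnbuttons fully over the bar to hold it. Also swing the pen's gate fully shut and leave the green wheels standing inside the pen; don't push the stand, dome, tube or jar about.

Things in the scene. Friction and masses are not known exactly. Their poses are not given: they have to be found in the camera images.
- amber1: wheel: disc of amber glass, 60 mm across and 18 mm thick with a brass spindle knob 26 mm across standing up from its centre; 56 mm high in all, about 0.13 kg. Origin at the centre of its underside, z up along the knob. A reject; starts standing in the pen. May be absent.
- amber2: wheel: disc of amber glass, 60 mm across and 18 mm thick with a brass spindle knob 26 mm across standing up from its centre; 56 mm high in all, about 0.13 kg. Origin at the centre of its underside, z up along the knob. A reject; starts standing in the pen. May be absent.
- amber3: wheel: disc of amber glass, 60 mm across and 18 mm thick with a brass spindle knob 26 mm across standing up from its centre; 56 mm high in all, about 0.13 kg. Origin at the centre of its underside, z up along the knob. A reject; starts standing in the pen. May be absent.
- amber4: wheel: disc of amber glass, 60 mm across and 18 mm thick with a brass spindle knob 26 mm across standing up from its centre; 56 mm high in all, about 0.13 kg. Origin at the centre of its underside, z up along the knob. A reject; starts standing in the pen. May be absent.
- amber5: wheel: disc of amber glass, 60 mm across and 18 mm thick with a brass spindle knob 26 mm across standing up from its centre; 56 mm high in all, about 0.13 kg. Origin at the centre of its underside, z up along the knob. A reject; starts standing in the pen. May be absent.
- amber6: wheel: disc of amber glass, 60 mm across and 18 mm thick with a brass spindle knob 26 mm across standing up from its centre; 56 mm high in all, about 0.13 kg. Origin at the centre of its underside, z up along the knob. A reject; starts standing in the pen. May be absent.
- green1: wheel: disc of green glass, 60 mm across and 18 mm thick with a brass spindle knob 26 mm across standing up from its centre; 56 mm high in all, about 0.13 kg. Origin at the centre of its underside, z up along the knob. A good part; starts standing in the pen and stays there.
- green2: wheel: disc of green glass, 60 mm across and 18 mm thick with a brass spindle knob 26 mm across standing up from its centre; 56 mm high in all, about 0.13 kg. Origin at the centre of its underside, z up along the knob. A good part; starts standing in the pen and stays there.
- pen: fixed wooden parts pen, 180 mm in x by 310 mm in y outside, walls 10 mm thick and 26 mm high, floor 6 mm thick (inside 160 by 290 mm). Origin at the centre of its underside; its -x side faces the robot and has the gate, 80 mm wide, in its middle. May stand left or right of the robot.
- gate (a joint): pen's hinged gate, dark wood, 76 mm long, 10 mm thick, top 50 mm above the table. Upright hinge at pen x = -85, y = +40 mm; shut, the gate runs from it along the pen's -y. 0 rad = shut, in line with the wall (a stop); grows as its free end swings out to the pen's -x, to 1.3. Light friction (0.03 N m), stays where left; starts at 0.4 to 0.95.
- gate_end (a point): top edge at the free end of the gate, 77 mm from the hinge
- crate: fixed red open reject crate, 228 mm in x by 152 mm in y outside, 60 mm high, walls and floor 6 mm thick (inside 216 by 140 mm). Origin at the centre of its underside. May stand left or right of the robot. Outside the middle of each long side stands a wooden saddle; the bar belongs across both, along the crate's y.
- saddle_left (a point): centre of the seat of the wooden saddle at the crate's +y (crate x = 0, y = +91 mm), 75 mm above the table. The seat is 28 mm wide in y; its notch is 48 mm wide in x, between two cheeks that rise 11 mm above the seat. The other saddle is the same at y = -91 mm
- turn_left (a joint): turnbutton at the crate's +y saddle: brass wing 16 mm wide, underside 94 mm above the table (5 mm over a seated bar), upright pivot at crate x = -56, y = +91 mm, reaching 62 mm from it. 0 rad = points away from the crate (+y); grows as it swings to the crate's +x, over the bar, to a stop at 1.571, squarely over it. Friction 0.04 N m, stays where left. Starts at 0 to 0.25.
- turn_right (a joint): the mirror image at the crate's -y saddle: pivot at crate x = -56 mm, y = -91 mm; 0 rad = wing points to the crate's -y, growing as it swings to the crate's +x over the bar, stop at 1.571. Starts at 0 to 0.25.
- turn_left_tab (a point): top of the black upright tab on turn_left's wing, at its middle, 38 mm from the pivot. The tab is 10 mm thick, 42 mm long along the wing (17 to 59 mm from the pivot) and stands from 103 to 127 mm above the table; push or pinch it
- turn_right_tab (a point): top of the black tab of turn_right, at its middle, 38 mm from the pivot
- bar: loose retaining bar of dark wood with two brass bands, 250 mm long (its x), 36 mm wide (y), 14 mm thick, about 0.16 kg; origin at the centre of its underside. Starts flat on the table between pen and crate, pointing roughly away from the robot.
- stand: bystander: pewter stand, 72 mm across, 64 mm high; origin under its centre
- dome: bystander: turquoise resin dome, 80 mm across, 41 mm high; origin under its centre
- tube: bystander: upright aluminium tube, 56 mm across, 130 mm high; origin under its centre
- jar: bystander: green glass jar, 68 mm across, 90 mm high; origin under its centre
Not all that is in view belongs to the job. What is shaped like the amber5 but pink is not meant.

How it is judged:
By the outcome, as a careful person would: the job done as asked, in the order asked, and still so for the second after the job is handed in, with the robot touching nothing.
Of amber1, amber2, amber3, amber4, amber5, amber6 only 4 to 6 are there at a start; the rules pass over those that are not, and their reading is None.
At some moment in a run one of amber1, amber2, amber3, amber4, amber5, amber6 may be knocked a few centimetres aside while the robot is not near it.
Once in a run the grip may slacken for a moment while it holds something.
It also fails if it takes over 200 s, if anything falls off the work surface, if the arm or the gripper's body presses on something with over 40 N, if the wrist force passes 120 N, or if a joint passes its speed limit or range.

## Robot

A 7-joint arm with a two-finger parallel gripper is mounted at the origin on the work surface. World frame = base frame: x ahead of the robot, y to its left, z up, the work surface at z = 0. Lengths are in m, angles in rad, forces in N, time in s.
With the tool pointing down it reaches from about 0.4 to 0.85 m from the base axis. Payload 4.5 kg.
Tool frame: the origin (TCP) lies at the very end of the fingers, on their centre line; the grasp point (between the pads) lies 19 mm behind it; z points along the fingers, y is the line along which they close (so a half turn about z gives the same grasp; the last joint's range is limited). The gripper opens to 88 mm and grips with 3 to 60 N. Pads are 18 mm wide; open, the fingers measure 123 mm over their backs; the gripper's body (75 mm by 187 mm) begins 45 mm behind the grasp point.
Start: joints at [1.29, 0.689, -0.195, 1.565, 0.157, 0.902, -0.215], TCP at [0.194, -0.594, 0.239] pointing down, gripper open.
Joint ranges: [-3.01, 3.01], [-0.46, 2.08], [-1.47, 1.51], [0.13, 2.56], [-1, 4.14], [0.04, 2.09], [-2.66, 2.66]. Speed limits (rad/s): [2.57, 2.57, 3.14, 3.14, 3.14, 3.14, 3.14].

## Interface

Orientations are given as a unit quaternion [x, y, z, w].
In Python, from plant import r gives the robot as it stands. The module is installed in compiled form; this text tells all that it offers.
- The arm moves only by the shell command python3 -m pendant 'ROWS' [FORCE]. ROWS is JSON, one flat list of numbers, 7 for each row, row after row: the opening, from 0 (shut) to 1 (fully open), then the shift along the tool's x, y, z scaled (see below), then the turn, a rotation vector about the tool's x, y, z scaled (see below). A call has 1 to 12 rows; each row is the pose to reach, as a shift and turn from the pose commanded when the call began, along the tool's axes at that moment; what a row does not reach only later rows make up. The controller multiplies each number of a shift by 0.15 m and each number of a turn by pi/2 rad. A row lasts 1/10 s, in which the tool goes at most 50 mm and 8.59 degrees, less where a joint would pass 70% of its speed; a pose out of reach is approached as far as the arm can. A call with a number of a shift or a turn outside -1 to 1 is refused whole. A call with a gripper value outside its range is refused whole. The fingers move at their own pace and stop on an object; FORCE is the grip in N (left out, the last holds). Time passes only in rows, so rows that repeat a pose let the fingers close. It gives the time, the measured TCP pose, the force, the opening and the grip force at its end, in the units of the state.
- r.get_state(): the state, without advancing time (a new reading comes with each control period).
- r.snapshot(name): name is "scene" or "side" or "wrist"; returns a dict with "img" (420x560x3 uint8, red, green, blue), "mtx" (3x3 intrinsics, pixels), "cam_to_world" (4x4, takes a point from camera to world coordinates). Camera axes: x right, y up, looking along -z (the intrinsics and any distortion apply to the point x, -y, -z); pixel columns grow to the right and rows downward; lengths in m; the calibration is good to about 2 mm. The wrist camera is an equidistant fisheye: a pixel r from the principal point sees the ray r / f radians off the axis. A picture is of the moment at which its call begins. There is no depth.
- r.finish_job(): hands the job in; it is judged then, once.
The state is a dict: "clock": time; "q": joint angles; "qd": joint speeds; "joint_torque": joint torques, N m; "tool_pos": TCP position; "eef_rot": TCP orientation; "contact_force": force on the tool from outside, world axes, zero at the start; "moment": the same for the moment, N m; "opening": opening from 0.0 (shut) to 1.0 (fully open); "finger_force": force on a finger pad.
Only numpy, scipy, OpenCV 4.12 (cv2) and the standard library are available. Lean on these libraries where they do the work, as an engineer would, in place of code of your own. Each camera call takes 0.05 s, during which the arm holds its last target. There are 200 camera calls.

## Working session

There is one attempt and no reset: what is moved stays moved. The work goes in short steps, Python scripts to look and compute and a shell command to move; the robot and the scene stay as the last step left them, time stands still between calls to the robot, and variables do not carry over. Pictures are saved under pics/ and viewed, at most 15 in all, crops included, and the job is handed in when it is done.

```bash
mkdir -p pics; ls; cat > h.py <<'E'
import numpy as np, cv2
from plant import r
def snap(cam,name):
    s=r.snapshot(cam); cv2.imwrite(f'pics/{name}.png',s['img'][:,:,::-1]); np.savez(f'pics/{name}.npz',**s); return s
def load(name): return dict(np.load(f'pics/{name}.npz'))
def ray(s,u,v,fish=False):
    K=s['mtx'];T=s['cam_to_world']; x=(u-K[0,2])/K[0,0]; y=(v-K[1,2])/K[1,1]
    if fish:
        t=np.hypot(x,y); k=np.sin(t)/max(t,1e-9); d=np.array([x*k,-y*k,-np.cos(t)])
    else: d=np.array([x,-y,-1.])
    return T[:3,3],T[:3,:3]@d
def onz(s,u,v,z,fish=False):
    o,d=ray(s,u,v,fish); return o+d*(z-o[2])/d[2]
def proj(s,p):
    T=s['cam_to_world']; c=T[:3,:3].T@(np.array(p)-T[:3,3]); K=s['mtx']
    return K[0,0]*c[0]/-c[2]+K[0,2], K[1,1]*-c[1]/-c[2]+K[1,2]
E
python3 - <<'E'
from h import *
st=r.get_state(); print(st)
for c in ('scene','side','wrist'):
    s=snap(c,c+'0'); print(c,s['mtx'],s['cam_to_world'].round(3), [k for k in s])
E
```

```text
pics
{'clock': 0.0, 'q': array([ 1.28981038,  0.68998372, -0.19448333,  1.56637252,  0.15730032,
        0.90249814, -0.21511142]), 'qd': array([ 0.00032296, -0.0012461 , -0.00034067,  0.00141847,  0.00080531,
       -0.00180657, -0.00052949]), 'joint_torque': array([-1.67364860e-04, -5.27572238e+01, -1.26748469e+00, -1.53427953e+01,
       -5.27760526e-02,  6.60628342e-03,  1.91449913e-04]), 'tool_pos': array([ 0.19324253, -0.59369265,  0.23790184]), 'eef_rot': array([ 9.87634686e-01,  1.56770056e-01, -2.23651983e-04, -9.08822772e-04]), 'contact_force': array([-0.29395667,  0.2735711 ,  1.04412837]), 'moment': array([0.00094109, 0.01519477, 0.00185483]), 'finger_force': 0.0, 'opening': 0.9999639468581228}
scene [[546.40377957   0.         284.43031526]
 [  0.         546.40377957 205.02389511]
 [  0.           0.           1.        ]] [[ 0.558 -0.6    0.573  1.288]
 [ 0.83   0.39  -0.399 -0.475]
 [ 0.016  0.698  0.716  0.983]
 [ 0.     0.     0.     1.   ]] ['img', 'mtx', 'cam_to_world']
side [[417.18762249   0.         277.71898945]
 [  0.         417.18762249 224.30720787]
 [  0.           0.           1.        ]] [[-0.701  0.408 -0.585 -0.014]
 [-0.713 -0.379  0.59   0.601]
 [ 0.019  0.831  0.557  0.687]
 [ 0.     0.     0.     1.   ]] ['img', 'mtx', 'cam_to_world']
wrist [[325.1922621    0.         280.32748314]
 [  0.         325.1922621  206.88877113]
 [  0.           0.           1.        ]] [[ 0.31   0.903  0.298  0.271]
 [-0.951  0.295  0.096 -0.569]
 [-0.001 -0.313  0.95   0.384]
 [ 0.     0.     0.     1.   ]] ['img', 'mtx', 'cam_to_world']
```

View pics/scene0.png

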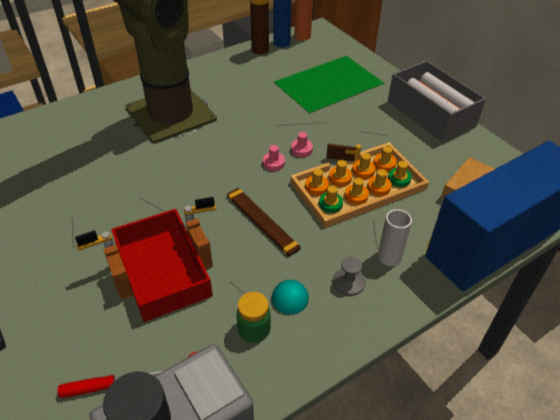

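View pics/side0.png

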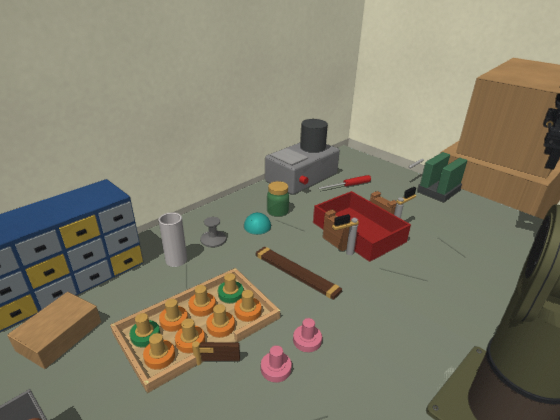

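Scene view: eight wheels in the pen: six amber at about (317,180), (341,174), (364,166), (386,156), (357,191) and (381,182), and two green at (331,200) and (401,175). The pink decoys are at (274,158) and (302,144). The crate is at (160,262) with black tabs at (90,239) and (205,203), and the bar runs from (236,195) to (293,247). I can also see the gate at (342,152). Next I'll measure these.

```bash
cat >> h.py <<'E'
def masks(img):
    h=cv2.cvtColor(img,cv2.COLOR_RGB2HSV); H,S,V=h[...,0].astype(int),h[...,1].astype(int),h[...,2].astype(int)
    return H,S,V
def blobs(m,amin=30):
    n,l,st,c=cv2.connectedComponentsWithStats(m.astype(np.uint8),connectivity=4)
    return [(st[i,4],c[i],l==i,st[i]) for i in range(1,n) if st[i,4]>=amin]
E
python3 - <<'E'
from h import *
s=load('scene0'); d=load('side0')
H,S,V=masks(s['img'])
for (u,v) in [(364,168),(364,158),(360,198),(357,184),(331,203),(331,192),(341,174),(310,198),(160,262),(262,222),(238,197)]: print((u,v),s['img'][v,u],H[v,u],S[v,u],V[v,u])
Hd,Sd,Vd=masks(d['img'])
for (u,v) in [(201,293),(201,304),(210,318)]: print(d['img'][v,u],Hd[v,u])
c=s['img'][120:230,270:440]; cv2.imwrite('pics/c1.png',cv2.resize(c,None,fx=4.5,fy=4.5,interpolation=cv2.INTER_CUBIC)[:,:,::-1])
# crate
m=((H<4)|(H>176))&(S>200)&(V>60); b=max(blobs(m),key=lambda b:b[0]); 
cn=max(cv2.findContours(b[2].astype(np.uint8),0,2)[0],key=cv2.contourArea); ap=cv2.approxPolyDP(cv2.convexHull(cn),4,True)[:,0]; print('crate',ap.tolist())
for p in ap: print(p,onz(s,*p,0.06)[:2].round(4))
E
```

```text
(364, 168) [102  71  13] 20 223 102
(364, 158) [166 115  18] 20 227 166
(360, 198) [213 106   0] 15 255 213
(357, 184) [147 103  16] 20 227 147
(331, 203) [102  72  14] 20 220 102
(331, 192) [157 112  23] 20 218 157
(341, 174) [102  71  12] 20 225 102
(310, 198) [211 150  71] 17 169 211
(160, 262) [153   1   0] 0 255 153
(262, 222) [70 35  9] 13 222 70
(238, 197) [76 41 16] 13 201 76
[126 101  55] 19
[156 124  67] 19
[210 122  53] 13
crate [[175, 209], [209, 278], [211, 295], [144, 321], [112, 229]]
[175 209] [ 0.4205 -0.1813]
[209 278] [ 0.6394 -0.2102]
[211 295] [ 0.6793 -0.2272]
[144 321] [ 0.6615 -0.3652]
[112 229] [ 0.4    -0.3271]
```

View pics/c1.png

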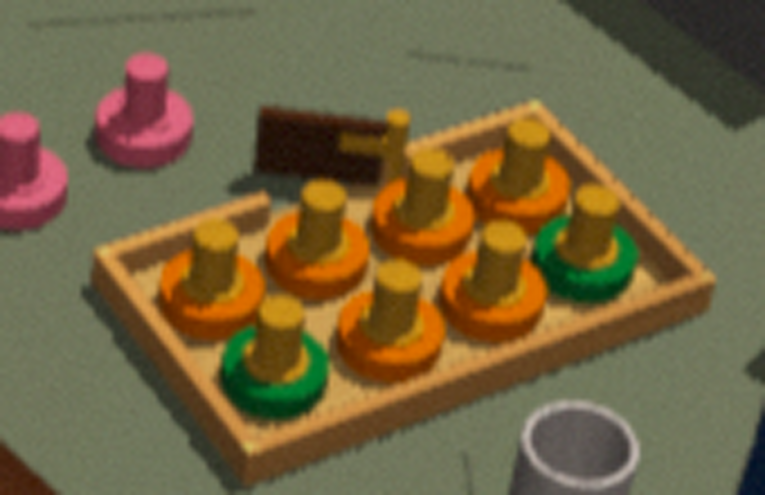

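The crop confirms the choice: six amber discs, the two green ones at corners of the pen, and the pink pair outside it. The gate is open, with its free end at about (327,146) and its hinge at (358,150). Now a crop of the crate.

```bash
cat >> h.py <<'E'
def knobs(s):
    H,S,V=masks(s['img']); m=(H>=18)&(H<=23)&(S>200)&(V>60); out=[]
    am=(H>=10)&(H<=17)&(S>235); gr=(H>50)&(H<80)&(S>180)
    for a,c,l,st in blobs(m,60):
        ys,xs=np.nonzero(l); t=ys.min(); x=xs[ys<=t+6].mean(); w=xs[ys==t+4].ptp()+1 if 0 else np.ptp(xs[ys==t+4])+1
        u,v=x,t+3.7; P=onz(s,u,v,.062)
        y0,x0=int(v+18),int(u); wa=am[y0-12:y0+12,x0-14:x0+14].sum(); wg=gr[y0-12:y0+12,x0-14:x0+14].sum()
        out.append((round(u,1),round(v,1),P[:2].round(4).tolist(),a,w,wa,wg))
    return out
E
python3 - <<'E'
from h import *
s=load('scene0')
for k in knobs(s): print(k)
c=s['img'][180:330,65:310]; cv2.imwrite('pics/c2.png',cv2.resize(c,None,fx=3.2,fy=3.2,interpolation=cv2.INTER_CUBIC)[:,:,::-1])
E
```

```text
(np.float64(258.7), np.float64(3.7), [-0.3574, 0.536], np.int32(75), np.int64(9), np.int64(35), np.int64(0))
(np.float64(354.7), np.float64(148.7), [0.4798, 0.309], np.int32(91), np.int64(14), np.int64(195), np.int64(0))
(np.float64(386.8), np.float64(149.7), [0.5289, 0.3777], np.int32(173), np.int64(9), np.int64(245), np.int64(37))
(np.float64(365.3), np.float64(156.7), [0.5199, 0.3119], np.int32(174), np.int64(9), np.int64(307), np.int64(0))
(np.float64(341.5), np.float64(162.7), [0.5048, 0.2454], np.int32(185), np.int64(10), np.int64(285), np.int64(0))
(np.float64(402.0), np.float64(164.7), [0.595, 0.3707], np.int32(171), np.int64(10), np.int64(32), np.int64(160))
(np.float64(317.4), np.float64(172.7), [0.5018, 0.1711], np.int32(185), np.int64(10), np.int64(234), np.int64(27))
(np.float64(381.2), np.float64(172.7), [0.5891, 0.3059], np.int32(194), np.int64(10), np.int64(245), np.int64(23))
(np.float64(358.1), np.float64(180.7), [0.5802, 0.2383], np.int32(195), np.int64(9), np.int64(269), np.int64(0))
(np.float64(331.8), np.float64(188.7), [0.5674, 0.1663], np.int32(191), np.int64(10), np.int64(4), np.int64(187))
(np.float64(202.7), np.float64(208.7), [0.4566, -0.1275], np.int32(80), np.int64(21), np.int64(0), np.int64(0))
(np.float64(99.3), np.float64(239.7), [0.4168, -0.3624], np.int32(98), np.int64(10), np.int64(0), np.int64(0))
(np.float64(290.5), np.float64(245.7), [0.6614, -0.0197], np.int32(72), np.int64(9), np.int64(2), np.int64(0))
(np.float64(253.1), np.float64(295.7), [0.7288, -0.1575], np.int32(677), np.int64(21), np.int64(0), np.int64(0))
```

View pics/c2.png

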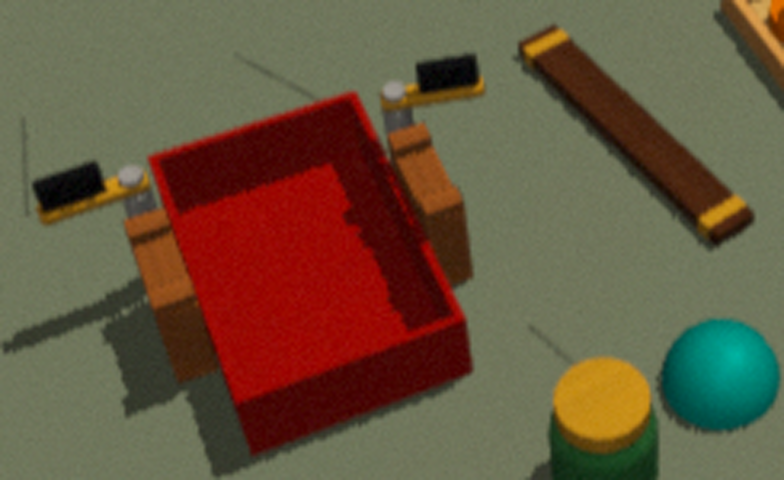

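```bash
python3 - <<'E'
from h import *
s=load('scene0')
f=lambda x,y,z:onz(s,65+x/3.2-.5+.16,180+y/3.2-.5+.16,z)[:2]
C=np.array([f(150,157,.06),f(356,95,.06),f(466,320,.06),f(237,402,.06)]); print('crate',C.round(4),C.mean(0))
e=[C[1]-C[0],C[2]-C[1],C[2]-C[3],C[3]-C[0]]
for v in e: print(np.linalg.norm(v),np.degrees(np.arctan2(v[1],v[0])))
B=np.array([f(520,44,.014),f(556,27,.014),f(751,212,.014),f(713,234,.014)]); print('bar',B.round(4),B.mean(0))
for i in range(4):
    v=B[(i+1)%4]-B[i]; print(np.linalg.norm(v),np.degrees(np.arctan2(v[1],v[0])))
# pivots (cap top ~.11?), tabs
print('pivot',f(131,174,.105),f(394,90,.105),'tab mid top',f(68,176,.127),f(446,66,.127))
g=lambda x,y,z:onz(s,270+x/4.5-.4,120+y/4.5-.4,z)[:2]
P=np.array([g(98,253,.026),g(535,102,.026),g(712,282,.026),g(248,452,.026)]); print('pen',P,P.mean(0))
for i in range(4):
    v=P[(i+1)%4]-P[i]; print(np.linalg.norm(v),np.degrees(np.arctan2(v[1],v[0])))
print('gate free,hinge',g(262,112,.05),g(398,118,.055))
E
```

```text
crate [[ 0.3986 -0.3276]
 [ 0.4226 -0.18  ]
 [ 0.6447 -0.21  ]
 [ 0.6221 -0.3591]] [ 0.52202483 -0.26919514]
0.14952982248989546 80.76662895381962
0.2240446234893716 -7.699704178211666
0.1507551579891625 81.40568933078687
0.22569644100420014 -8.019705502286183
bar [[ 0.3993 -0.0327]
 [ 0.3981  0.001 ]
 [ 0.6405  0.0209]
 [ 0.6424 -0.0135]] [ 0.52008098 -0.00608307]
0.03363796788746997 92.05617913383271
0.2431585079005865 4.704772008796043
0.034507626095843215 -86.85237188329232
0.24377685209109493 -175.50507817448545
pivot [ 0.449496   -0.35092947] [ 0.47481459 -0.17021353] tab mid top [ 0.4500778  -0.38845539] [ 0.49404381 -0.13754803]
pen [[0.4441665  0.1328712 ]
 [0.47755266 0.43618484]
 [0.65484103 0.41314286]
 [0.61579255 0.11165814]] [0.54808818 0.27346426]
0.3051455394364433 83.71865877125182
0.17877946827823263 -7.405160218309719
0.30400299661583313 -97.37989884362392
0.17293205305749698 172.95395153035852
gate free,hinge [0.41638997 0.26968438] [0.46922546 0.3301088 ]
```

```bash
cat >> h.py <<'E'
from scipy.spatial.transform import Rotation as Ro
CY=np.radians(-8.2); CC=np.array([.522,-.269])
def cw(x,y): # crate -> world
    c,s=np.cos(CY),np.sin(CY); return CC+[c*x-s*y,s*x+c*y]
def plan(x,y,z,psi=81.8,frm=None):
    st=r.get_state(); R=Ro.from_quat(st['eef_rot']); p=st['tool_pos'] if frm is None else np.array(frm)
    d=R.inv().apply(np.array([x,y,z])-p)/.15
    a=np.radians(psi); Rt=Ro.from_matrix(np.array([[np.cos(a),np.sin(a),0],[np.sin(a),-np.cos(a),0],[0,0,-1]]).T*1.0) if 0 else Ro.from_matrix(np.column_stack([[np.cos(a),np.sin(a),0],[np.sin(a),-np.cos(a),0],[0,0,-1]]))
    w=(R.inv()*Rt).as_rotvec()/(np.pi/2)
    print('t%.1f'%st['clock'],'shift',d.round(3),'turn',w.round(3),'pos',st['tool_pos'].round(4),'open',round(st['opening'],3),'F',st['contact_force'].round(1),round(st['finger_force'],1))
E
python3 -m pendant '[1,0.5,0,0.3,0,0,-0.3, 1,1,0,0.3,0,0,-0.709, 1,1,0,0.3,0,0,-0.709,1,1,0,0.3,0,0,-0.709,1,1,0,0.3,0,0,-0.709,1,1,0,0.3,0,0,-0.709,1,1,0,0.3,0,0,-0.709,1,1,0,0.3,0,0,-0.709,1,1,0,0.3,0,0,-0.709,1,1,0,0.3,0,0,-0.709]'
python3 - <<'E'
from h import *
plan(.5018,.1711,.18)
s=load('scene0')
for n,u,v in (('tube',391,257),('stand',350,285),('dome',290,305),('jar',254,330)): print(n,onz(s,u,v,0).round(3))
E
```

```text
clock: 1.15
tool_pos: [0.336, -0.5478, 0.1935]
eef_rot: [0.756, 0.654, 0.0, -0.0]
contact_force: [-0.4, -0.3, 0.2]
opening: 0.998
finger_force: 0.0
t1.1 shift [4.901 0.406 0.092] turn [-0.    -0.    -0.001] pos [ 0.336  -0.5478  0.1935] open 0.998 F [-0.4 -0.3  0.2] 0.0
tube [0.774 0.186 0.   ]
stand [0.784 0.057 0.   ]
dome [ 0.755 -0.083  0.   ]
jar [ 0.764 -0.179  0.   ]
```

```bash
for i in 1 2 3 4; do python3 -m pendant '[0.5,0.33,0.025,0.02,0,0,0, 0.5,0.66,0.05,0.02,0,0,0, 0.5,1,0.08,0.02,0,0,0, 0.5,1,0.08,0.02,0,0,0]' >/dev/null; done
python3 -m pendant '[0.5,0.33,0.04,0,0,0,0,0.5,0.66,0.06,0,0,0,0,0.5,0.9,0.08,0,0,0,0,0.5,0.9,0.08,0,0,0,0]'
python3 - <<'E'
from h import *
s=snap('scene','s1')
for k in knobs(s): 
    if k[0]>305 and k[1]>140: print(*k)
plan(.5018,.1711,.036)
w=snap('wrist','w1')
E
```

```text
clock: 3.15
tool_pos: [0.5014, 0.1772, 0.1822]
eef_rot: [0.754, 0.657, 0.003, -0.001]
contact_force: [-0.8, 0.2, 0.2]
opening: 0.5
finger_force: 0.0
354.2 148.7 [0.4791, 0.308] 93 14 191 0
386.9 149.7 [0.529, 0.3777] 167 9 243 38
365.3 156.7 [0.5198, 0.3118] 173 9 311 0
341.5 162.7 [0.5048, 0.2454] 185 10 279 0
401.9 164.7 [0.5949, 0.3705] 175 10 52 164
317.5 172.7 [0.5019, 0.1714] 188 10 231 27
381.4 172.7 [0.5893, 0.3063] 194 10 251 25
358.0 180.7 [0.5801, 0.2382] 197 9 264 0
331.7 188.7 [0.5673, 0.1662] 191 10 4 187
t3.2 shift [-0.013  0.009  0.972] turn [ 0.001 -0.001  0.002] pos [0.5006 0.1731 0.1817] open 0.497 F [-0.1 -1.6  0.5] 0.0
```

View pics/w1.png

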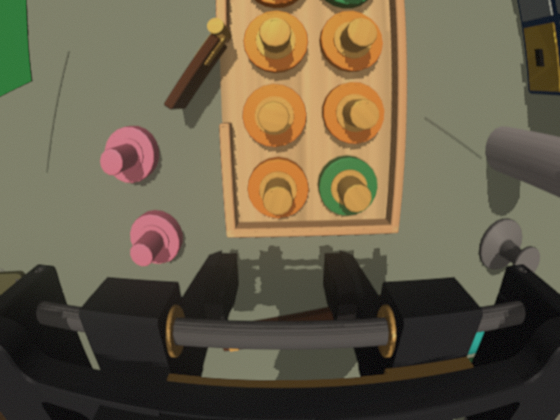

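The wrist view shows the knob tops at (278,193), (274,115), (274,36), (361,113) and (357,38), with green at (357,192). The gripper is lined up with the first amber wheel.

```bash
python3 - <<'E'
from h import *
w=load('w1')
for p in ((278,193),(274,115),(274,36),(361,113),(357,38),(357,192)): print(p,onz(w,*p,.062,True)[:2].round(4))
for p in ((165,104),(218,24)): print('gate',onz(w,*p,.05,True)[:2].round(4))
P=[onz(w,*p,.026,True)[:2] for p in((229,235),(398,231))]; print(P)
E
```

```text
(278, 193) [0.5    0.1796]
(274, 115) [0.506 0.245]
(274, 36) [0.5151 0.3098]
(361, 113) [0.5773 0.2383]
(357, 38) [0.582  0.3014]
(357, 192) [0.5678 0.1712]
gate [0.4129 0.271 ]
gate [0.4701 0.3316]
[array([0.44276653, 0.13275658]), array([0.61747673, 0.11162385])]
```

```bash
python3 -m pendant '[0.5,-0.015,0.01,0.33,0,0,0, 0.5,-0.015,0.01,0.66,0,0,0, 0.5,-0.015,0.01,0.98,0,0,0,0.5,-0.015,0.01,0.98,0,0,0,0.2,-0.015,0.01,0.98,0,0,0,0,-0.015,0.01,0.98,0,0,0,0,-0.015,0.01,0.98,0,0,0,0,-0.015,0.01,0.98,0,0,0]' 25
python3 -m pendant '[0,0,0,-0.3,0,0,0,0,0,0,-0.6,0,0,0,0,0,0,-1,0,0,0,0,0,0,-1,0,0,0]'
python3 - <<'E'
from h import *
for y in(-.036,.036):
  for x in (-.068,0,.068): print(x,y,cw(x,y).round(4))
plan(*cw(-.068,-.036),.18)
E
```

```text
clock: 4.05
tool_pos: [0.5025, 0.1689, 0.0373]
eef_rot: [0.756, 0.655, 0.002, 0.001]
contact_force: [-1.1, -0.3, 8.3]
opening: 0.29
finger_force: 24.8
clock: 4.45
tool_pos: [0.5039, 0.1701, 0.1908]
eef_rot: [0.756, 0.655, 0.005, 0.002]
contact_force: [2.2, 0.8, -1.9]
opening: 0.287
finger_force: 24.9
-0.068 -0.036 [ 0.4496 -0.2949]
0 -0.036 [ 0.5169 -0.3046]
0.068 -0.036 [ 0.5842 -0.3143]
-0.068 0.036 [ 0.4598 -0.2237]
0 0.036 [ 0.5271 -0.2334]
0.068 0.036 [ 0.5944 -0.2431]
t4.5 shift [-3.121  0.082  0.055] turn [ 0.006 -0.004  0.   ] pos [0.5039 0.1701 0.1908] open 0.287 F [ 2.2  0.8 -1.9] 24.9
```

```bash
for i in 1 2 3; do python3 -m pendant '[0,-0.33,0.01,0.01,0,0,0, 0,-0.66,0.02,0.01,0,0,0, 0,-1,0.03,0.01,0,0,0, 0,-1,0.03,0.01,0,0,0]' >/dev/null; done
python3 -m pendant '[0,-0.12,0,0,0,0,0,0,-0.12,0,0,0,0,0,0,-0.12,0,0,0,0,0]'
python3 - <<'E'
from h import *
plan(*cw(-.068,-.036),.037)
s=snap('scene','s2')
cv2.imwrite('pics/s2.png',cv2.resize(s['img'][130:330,60:310],None,fx=2.8,fy=2.8)[:,:,::-1])
E
```

```text
clock: 5.95
tool_pos: [0.4479, -0.2957, 0.1802]
eef_rot: [0.756, 0.655, 0.0, -0.0]
contact_force: [0.2, 0.7, -1.9]
opening: 0.283
finger_force: 24.9
t6.0 shift [0.006 0.011 0.955] turn [-0. -0.  0.] pos [ 0.4479 -0.2957  0.1802] open 0.283 F [ 0.2  0.7 -1.9] 24.9
```

View pics/s2.png

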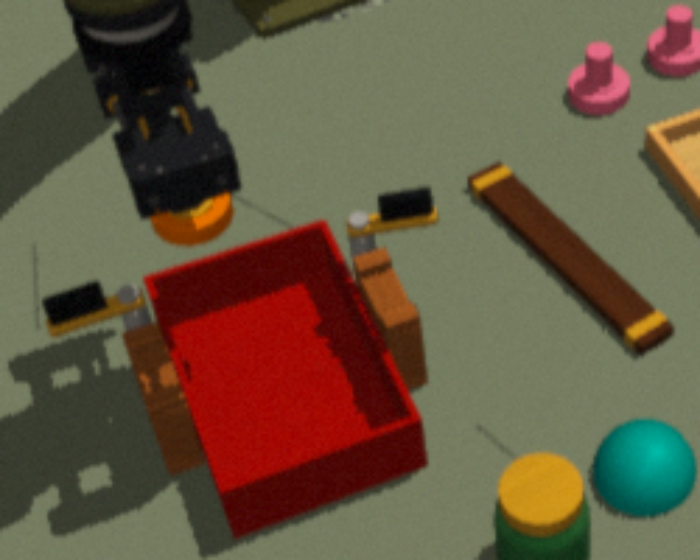

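```bash
python3 -m pendant '[0,0,0.01,0.33,0,0,0, 0,0,0.01,0.66,0,0,0, 0,0,0.01,0.85,0,0,0,0,0,0.01,0.95,0,0,0,0,0,0.01,0.95,0,0,0,0.4,0,0.01,0.95,0,0,0,0.4,0,0.01,0.95,0,0,0,0.4,0,0.01,0.95,0,0,0]'
python3 -m pendant '[0.4,0,0,-0.3,0,0,0,0.4,0,0,-0.6,0,0,0,0.4,0,0,-0.95,0,0,0,0.4,0,0,-0.95,0,0,0]'
python3 - <<'E'
from h import *
plan(.5048,.2454,.18)
E
```

```text
clock: 6.8
tool_pos: [0.4502, -0.2965, 0.0385]
eef_rot: [0.755, 0.655, 0.0, 0.001]
contact_force: [-0.1, 1.0, 0.4]
opening: 0.399
finger_force: 0.0
clock: 7.2
tool_pos: [0.4531, -0.298, 0.1863]
eef_rot: [0.756, 0.655, 0.002, 0.006]
contact_force: [1.1, -0.1, -0.5]
opening: 0.399
finger_force: 0.0
t7.2 shift [ 3.635 -0.175  0.027] turn [0.007 0.002 0.   ] pos [ 0.4531 -0.298   0.1863] open 0.399 F [ 1.1 -0.1 -0.5] 0.0
```

Next is amber at (0.505,0.245).

```bash
for i in 1 2 3; do python3 -m pendant '[0.5,0.33,-0.015,0,0,0,0, 0.5,0.66,-0.03,0,0,0,0, 0.5,1,-0.045,0,0,0,0, 0.5,1,-0.045,0,0,0,0]' >/dev/null; done
python3 -m pendant '[0.5,0.33,-0.03,0,0,0,0,0.5,0.62,-0.03,0,0,0,0,0.5,0.62,-0.03,0,0,0,0,0.5,0.62,-0.03,0,0,0,0]' >/dev/null
python3 - <<'E'
from h import *
s=snap('scene','s3')
for k in knobs(s): 
    if k[0]>305 and k[1]>140: print(*k)
plan(.5048,.2454,.036)
E
```

```text
354.8 148.7 [0.48, 0.3093] 93 12 190 0
386.8 149.7 [0.5288, 0.3775] 173 10 239 37
365.3 156.7 [0.5199, 0.3119] 174 9 312 0
341.5 162.7 [0.5048, 0.2454] 185 10 268 0
402.0 164.7 [0.595, 0.3707] 174 10 33 160
381.3 172.7 [0.5892, 0.306] 192 10 250 23
358.0 180.7 [0.5801, 0.2382] 192 9 265 0
332.1 189.7 [0.5706, 0.1649] 179 9 3 180
t8.8 shift [0.024 0.017 0.958] turn [-0.     0.001 -0.   ] pos [0.5019 0.2424 0.1797] open 0.502 F [ 0.4 -0.1  0.6] 0.0
```

```bash
python3 -m pendant '[0.5,0.024,0.017,0.33,0,0,0, 0.5,0.024,0.017,0.66,0,0,0, 0.5,0.024,0.017,0.96,0,0,0,0.5,0.024,0.017,0.96,0,0,0,0.2,0.024,0.017,0.96,0,0,0,0,0.024,0.017,0.96,0,0,0,0,0.024,0.017,0.96,0,0,0,0,0.024,0.017,0.96,0,0,0]' 25
python3 -m pendant '[0,0,0,-0.3,0,0,0,0,0,0,-0.6,0,0,0,0,0,0,-0.96,0,0,0,0,0,0,-0.96,0,0,0]'
for i in 1 2 3; do python3 -m pendant '[0,-0.33,0.07,0,0,0,0, 0,-0.66,0.14,0,0,0,0, 0,-1,0.2,0,0,0,0, 0,-1,0.2,0,0,0,0]' >/dev/null; done
python3 -m pendant '[0,-0.3,0,0,0,0,0,0,-0.62,0,0,0,0,0,0,-0.62,0,0,0,0,0,0,-0.62,0,0,0,0,0]'
python3 - <<'E'
from h import *
plan(*cw(0,-.036),.037)
E
```

```text
clock: 9.65
tool_pos: [0.5066, 0.2479, 0.0388]
eef_rot: [0.756, 0.655, 0.002, 0.001]
contact_force: [-0.7, -0.8, 9.0]
opening: 0.286
finger_force: 25.0
clock: 10.05
tool_pos: [0.5084, 0.2499, 0.1873]
eef_rot: [0.756, 0.655, 0.007, 0.001]
contact_force: [0.8, 1.6, -1.7]
opening: 0.288
finger_force: 25.0
clock: 11.65
tool_pos: [0.5161, -0.3039, 0.18]
eef_rot: [0.757, 0.654, -0.0, -0.0]
contact_force: [0.6, 1.7, -1.2]
opening: 0.288
finger_force: 25.0
t11.7 shift [-0.004  0.006  0.953] turn [-0.     0.    -0.002] pos [ 0.5161 -0.3039  0.18  ] open 0.288 F [ 0.6  1.7 -1.2] 25.0
```

```bash
python3 -m pendant '[0,0,0.006,0.33,0,0,0, 0,0,0.006,0.66,0,0,0, 0,0,0.006,0.85,0,0,0,0,0,0.006,0.95,0,0,0,0,0,0.006,0.95,0,0,0,0.4,0,0.006,0.95,0,0,0,0.4,0,0.006,0.95,0,0,0,0.4,0,0.006,0.95,0,0,0]'
python3 -m pendant '[0.4,0,0,-0.3,0,0,0,0.4,0,0,-0.6,0,0,0,0.4,0,0,-0.95,0,0,0,0.4,0,0,-0.95,0,0,0]' >/dev/null
for i in 1 2 3 4; do python3 -m pendant '[0.5,0.33,-0.05,0,0,0,0, 0.5,0.66,-0.1,0,0,0,0, 0.5,1,-0.14,0,0,0,0, 0.5,1,-0.14,0,0,0,0]' >/dev/null; done
python3 -m pendant '[0.5,0.07,0,0,0,0,0,0.5,0.07,0,0,0,0,0,0.5,0.07,0,0,0,0,0]' >/dev/null
python3 - <<'E'
from h import *
s=snap('scene','s4')
for k in knobs(s): 
    if k[1]>140: print(*k)
plan(.5199,.3119,.036)
E
```

```text
clock: 12.45
tool_pos: [0.5189, -0.3028, 0.0388]
eef_rot: [0.755, 0.655, 0.001, 0.001]
contact_force: [-0.9, -0.1, 1.0]
opening: 0.401
finger_force: 0.0
354.7 148.7 [0.4798, 0.309] 96 4 160 0
386.9 149.7 [0.5291, 0.3779] 169 9 244 38
365.3 156.7 [0.5199, 0.3119] 171 9 306 0
402.1 164.7 [0.5951, 0.3708] 174 10 34 163
381.4 172.7 [0.5894, 0.3063] 192 10 249 23
358.0 181.7 [0.5828, 0.2358] 185 9 252 0
331.6 189.7 [0.57, 0.1639] 186 10 0 183
202.9 208.7 [0.4568, -0.1272] 89 22 1 0
137.4 234.7 [0.4487, -0.2868] 247 11 236 0
98.7 239.7 [0.416, -0.3636] 97 11 0 0
290.5 245.7 [0.6614, -0.0197] 72 9 1 0
143.7 257.7 [0.517, -0.3017] 270 12 292 0
253.1 296.7 [0.7308, -0.1588] 675 23 0 1
t14.8 shift [ 0.004 -0.015  0.96 ] turn [ 0.     0.001 -0.001] pos [0.522  0.3112 0.1801] open 0.501 F [ 0.2 -1.3 -0.1] 0.0
```

```bash
python3 -m pendant '[0.42,0.004,-0.015,0.2,0,0,0, 0.42,0.004,-0.015,0.5,0,0,0, 0.42,0.004,-0.015,0.8,0,0,0,0.42,0.004,-0.015,0.96,0,0,0,0.42,0.004,-0.015,0.96,0,0,0,0.1,0.004,-0.015,0.96,0,0,0,0,0.004,-0.015,0.96,0,0,0,0,0.004,-0.015,0.96,0,0,0,0,0.004,-0.015,0.96,0,0,0]' 25
python3 -m pendant '[0,0,0,-0.3,0,0,0,0,0,0,-0.6,0,0,0,0,0,0,-0.96,0,0,0,0,0,0,-0.96,0,0,0]'
for i in 1 2 3 4; do python3 -m pendant '[0,-0.33,0.08,0,0,0,0, 0,-0.66,0.16,0,0,0,0, 0,-1,0.25,0,0,0,0, 0,-1,0.25,0,0,0,0]' >/dev/null; done
python3 -m pendant '[0,-0.07,0,0,0,0,0,0,-0.07,0,0,0,0,0,0,-0.07,0,0,0,0,0]'
python3 - <<'E'
from h import *
plan(*cw(.068,-.036),.037)
E
```

```text
clock: 15.7
tool_pos: [0.5201, 0.3146, 0.0375]
eef_rot: [0.756, 0.655, 0.001, 0.0]
contact_force: [0.0, -0.0, 1.5]
opening: 0.286
finger_force: 24.9
clock: 16.1
tool_pos: [0.5225, 0.3172, 0.1872]
eef_rot: [0.756, 0.655, 0.007, 0.0]
contact_force: [0.8, -0.1, -0.2]
opening: 0.293
finger_force: 24.9
clock: 18.0
tool_pos: [0.5814, -0.3093, 0.1802]
eef_rot: [0.755, 0.656, 0.0, -0.001]
contact_force: [0.0, -0.4, -0.5]
opening: 0.281
finger_force: 24.9
t18.0 shift [-0.032  0.024  0.955] turn [-0.    -0.001  0.002] pos [ 0.5814 -0.3093  0.1802] open 0.281 F [ 0.  -0.4 -0.5] 24.9
```

```bash
python3 -m pendant '[0,-0.03,0.024,0.33,0,0,0, 0,-0.03,0.024,0.66,0,0,0, 0,-0.03,0.024,0.85,0,0,0,0,-0.03,0.024,0.95,0,0,0,0,-0.03,0.024,0.95,0,0,0,0.4,-0.03,0.024,0.95,0,0,0,0.4,-0.03,0.024,0.95,0,0,0,0.4,-0.03,0.024,0.95,0,0,0]'
python3 -m pendant '[0.4,0,0,-0.3,0,0,0,0.4,0,0,-0.6,0,0,0,0.4,0,0,-0.95,0,0,0,0.4,0,0,-0.95,0,0,0]' >/dev/null
for i in 1 2 3 4; do python3 -m pendant '[0.42,0.33,-0.08,0,0,0,0, 0.42,0.66,-0.16,0,0,0,0, 0.42,1,-0.23,0,0,0,0, 0.42,1,-0.23,0,0,0,0]' >/dev/null; done
python3 -m pendant '[0.42,0.3,-0.05,0,0,0,0,0.42,0.52,-0.1,0,0,0,0,0.42,0.52,-0.1,0,0,0,0,0.42,0.52,-0.1,0,0,0,0]' >/dev/null
python3 - <<'E'
from h import *
s=snap('scene','s5')
for k in knobs(s): 
    if k[1]>140 and k[-1]+k[-2]>20: print(*k)
plan(.529,.3777,.036)
E
```

```text
clock: 18.8
tool_pos: [0.5851, -0.3163, 0.039]
eef_rot: [0.756, 0.655, 0.001, 0.001]
contact_force: [0.1, -0.2, 0.3]
opening: 0.401
finger_force: 0.0
387.0 149.7 [0.5292, 0.3781] 170 10 212 40
401.9 163.7 [0.592, 0.3731] 174 9 55 167
381.4 172.7 [0.5894, 0.3064] 181 9 245 26
357.8 181.7 [0.5826, 0.2354] 182 10 260 0
331.8 189.7 [0.5703, 0.1644] 184 9 0 183
137.3 234.7 [0.4486, -0.2869] 241 11 237 0
143.7 257.7 [0.517, -0.3017] 270 12 239 0
152.4 280.7 [0.583, -0.3115] 260 12 110 0
t21.2 shift [ 0.024 -0.008  0.959] turn [ 0.     0.001 -0.   ] pos [0.5296 0.3743 0.1798] open 0.421 F [ 0.3 -1.  -0.1] 0.0
```

```bash
python3 -m pendant '[0.42,0.024,-0.008,0.2,0,0,0, 0.42,0.024,-0.008,0.5,0,0,0, 0.42,0.024,-0.008,0.8,0,0,0,0.42,0.024,-0.008,0.96,0,0,0,0.42,0.024,-0.008,0.96,0,0,0,0.1,0.024,-0.008,0.96,0,0,0,0,0.024,-0.008,0.96,0,0,0,0,0.024,-0.008,0.96,0,0,0,0,0.024,-0.008,0.96,0,0,0]' 25
python3 -m pendant '[0,0,0,-0.3,0,0,0,0,0,0,-0.6,0,0,0,0,0,0,-0.96,0,0,0,0,0,0,-0.96,0,0,0]'
for i in 1 2 3 4; do python3 -m pendant '[0,-0.33,0.01,0,0,0,0, 0,-0.66,0.02,0,0,0,0, 0,-1,0.03,0,0,0,0, 0,-1,0.03,0,0,0,0]' >/dev/null; done
python3 -m pendant '[0,-0.04,0,0,0,0,0,0,-0.04,0,0,0,0,0,0,-0.04,0,0,0,0,0]'
python3 - <<'E'
from h import *
plan(*cw(-.068,.036),.037)
E
```

```text
clock: 22.15
tool_pos: [0.5289, 0.3807, 0.0376]
eef_rot: [0.756, 0.655, 0.001, 0.0]
contact_force: [-0.6, -0.5, 2.1]
opening: 0.289
finger_force: 24.8
clock: 22.55
tool_pos: [0.5313, 0.3837, 0.1879]
eef_rot: [0.756, 0.655, 0.007, -0.0]
contact_force: [0.5, 1.0, -1.1]
opening: 0.29
finger_force: 24.9
clock: 24.45
tool_pos: [0.4605, -0.2204, 0.1803]
eef_rot: [0.755, 0.656, 0.0, -0.0]
contact_force: [-1.2, -0.1, -2.2]
opening: 0.288
finger_force: 24.9
t24.4 shift [-0.023 -0.001  0.955] turn [ 0.    -0.     0.002] pos [ 0.4605 -0.2204  0.1803] open 0.288 F [-1.2 -0.1 -2.2] 24.9
```

```bash
python3 -m pendant '[0,-0.023,0,0.33,0,0,0, 0,-0.023,0,0.66,0,0,0, 0,-0.023,0,0.85,0,0,0,0,-0.023,0,0.95,0,0,0,0,-0.023,0,0.95,0,0,0,0.4,-0.023,0,0.95,0,0,0,0.4,-0.023,0,0.95,0,0,0,0.4,-0.023,0,0.95,0,0,0]'
python3 -m pendant '[0.4,0,0,-0.3,0,0,0,0.4,0,0,-0.6,0,0,0,0.4,0,0,-0.95,0,0,0,0.4,0,0,-0.95,0,0,0]' >/dev/null
for i in 1 2 3; do python3 -m pendant '[0.42,0.33,0.04,0,0,0,0, 0.42,0.66,0.08,0,0,0,0, 0.42,1,0.12,0,0,0,0, 0.42,1,0.12,0,0,0,0]' >/dev/null; done
python3 -m pendant '[0.42,0.16,0,0,0,0,0,0.42,0.16,0,0,0,0,0,0.42,0.16,0,0,0,0,0]' >/dev/null
python3 - <<'E'
from h import *
s=snap('scene','s6')
for k in knobs(s): 
    if k[1]>140 and k[-1]+k[-2]>20: print(*k)
plan(.582,.2365,.036)
E
```

```text
clock: 25.25
tool_pos: [0.4603, -0.2252, 0.0384]
eef_rot: [0.755, 0.655, 0.001, 0.001]
contact_force: [0.4, 0.2, -0.5]
opening: 0.397
finger_force: 0.0
402.0 164.7 [0.5949, 0.3706] 174 10 45 159
381.2 173.7 [0.5918, 0.3033] 177 9 242 18
357.9 181.7 [0.5828, 0.2356] 187 9 254 0
331.9 190.7 [0.5731, 0.1624] 171 9 0 175
167.0 226.7 [0.4627, -0.2216] 218 11 302 0
137.3 235.7 [0.4514, -0.2881] 223 11 231 0
143.7 257.7 [0.517, -0.3017] 272 12 234 0
152.5 280.7 [0.5831, -0.3114] 260 12 111 0
t27.2 shift [0.022 0.01  0.959] turn [-0.     0.001 -0.   ] pos [0.5801 0.2337 0.1799] open 0.418 F [-0.4 -0.2  0.9] 0.0
```

```bash
python3 -m pendant '[0.42,0.022,0.008,0.2,0,0,0, 0.42,0.022,0.008,0.5,0,0,0, 0.42,0.022,0.008,0.8,0,0,0,0.42,0.022,0.008,0.96,0,0,0,0.42,0.022,0.008,0.96,0,0,0,0.1,0.022,0.008,0.96,0,0,0,0,0.022,0.008,0.96,0,0,0,0,0.022,0.008,0.96,0,0,0,0,0.022,0.008,0.96,0,0,0]' 25
python3 -m pendant '[0,0,0,-0.3,0,0,0,0,0,0,-0.6,0,0,0,0,0,0,-0.96,0,0,0,0,0,0,-0.96,0,0,0]'
for i in 1 2 3; do python3 -m pendant '[0,-0.33,0.01,0,0,0,0, 0,-0.66,0.02,0,0,0,0, 0,-1,0.03,0,0,0,0, 0,-1,0.03,0,0,0,0]' >/dev/null; done
python3 -m pendant '[0,-0.16,0,0,0,0,0,0,-0.16,0,0,0,0,0,0,-0.16,0,0,0,0,0]'
python3 - <<'E'
from h import *
plan(*cw(0,.036),.037)
E
```

```text
clock: 28.1
tool_pos: [0.5827, 0.2394, 0.0377]
eef_rot: [0.756, 0.655, 0.001, 0.0]
contact_force: [-1.2, 0.2, 3.0]
opening: 0.287
finger_force: 25.0
clock: 28.5
tool_pos: [0.5855, 0.2417, 0.1875]
eef_rot: [0.756, 0.655, 0.007, 0.001]
contact_force: [0.2, 0.9, -0.9]
opening: 0.284
finger_force: 25.0
clock: 30.0
tool_pos: [0.5279, -0.2312, 0.18]
eef_rot: [0.756, 0.655, 0.0, -0.0]
contact_force: [-0.9, 1.0, -0.7]
opening: 0.288
finger_force: 25.0
t30.0 shift [-0.015 -0.003  0.953] turn [-0. -0.  0.] pos [ 0.5279 -0.2312  0.18  ] open 0.288 F [-0.9  1.  -0.7] 25.0
```

```bash
python3 -m pendant '[0,-0.015,0,0.33,0,0,0, 0,-0.015,0,0.66,0,0,0, 0,-0.015,0,0.85,0,0,0,0,-0.015,0,0.95,0,0,0,0,-0.015,0,0.95,0,0,0,0.4,-0.015,0,0.95,0,0,0,0.4,-0.015,0,0.95,0,0,0,0.4,-0.015,0,0.95,0,0,0]'
python3 -m pendant '[0.4,0,0,-0.3,0,0,0,0.4,0,0,-0.6,0,0,0,0.4,0,0,-0.95,0,0,0,0.4,0,0,-0.95,0,0,0]' >/dev/null
for i in 1 2 3; do python3 -m pendant '[0.42,0.33,-0.01,0,0,0,0, 0.42,0.66,-0.02,0,0,0,0, 0.42,1,-0.03,0,0,0,0, 0.42,1,-0.03,0,0,0,0]' >/dev/null; done
python3 -m pendant '[0.42,0.3,0,0,0,0,0,0.42,0.6,0,0,0,0,0,0.42,0.6,0,0,0,0,0,0.42,0.6,0,0,0,0,0]' >/dev/null
python3 - <<'E'
from h import *
s=snap('scene','s7')
for k in knobs(s): 
    if k[1]>140 and k[-1]+k[-2]>20: print(*k)
plan(.5905,.305,.036)
E
```

```text
clock: 30.8
tool_pos: [0.5285, -0.2341, 0.0387]
eef_rot: [0.756, 0.655, 0.001, 0.001]
contact_force: [-0.7, 0.9, -0.7]
opening: 0.402
finger_force: 0.0
402.0 164.7 [0.595, 0.3707] 172 10 30 157
381.3 173.7 [0.592, 0.3036] 179 10 224 18
331.8 189.7 [0.5702, 0.1642] 183 10 0 189
166.9 226.7 [0.4626, -0.2216] 215 10 262 0
137.3 234.7 [0.4486, -0.2869] 245 11 237 0
175.9 246.7 [0.5269, -0.2306] 258 11 296 0
143.7 257.7 [0.517, -0.3017] 266 12 240 0
152.5 280.7 [0.5831, -0.3114] 262 12 108 0
t32.9 shift [ 0.033 -0.008  0.958] turn [-0.     0.001  0.   ] pos [0.591  0.3003 0.1797] open 0.417 F [ 0.9 -0.3 -0.4] 0.0
```

```bash
python3 -m pendant '[0.42,0.03,-0.003,0.2,0,0,0, 0.42,0.03,-0.003,0.5,0,0,0, 0.42,0.03,-0.003,0.8,0,0,0,0.42,0.03,-0.003,0.96,0,0,0,0.42,0.03,-0.003,0.96,0,0,0,0.1,0.03,-0.003,0.96,0,0,0,0,0.03,-0.003,0.96,0,0,0,0,0.03,-0.003,0.96,0,0,0,0,0.03,-0.003,0.96,0,0,0]' 25
python3 -m pendant '[0,0,0,-0.3,0,0,0,0,0,0,-0.6,0,0,0,0,0,0,-0.96,0,0,0,0,0,0,-0.96,0,0,0]'
for i in 1 2 3; do python3 -m pendant '[0,-0.33,0.06,0,0,0,0, 0,-0.66,0.12,0,0,0,0, 0,-1,0.18,0,0,0,0, 0,-1,0.18,0,0,0,0]' >/dev/null; done
python3 -m pendant '[0,-0.3,0,0,0,0,0,0,-0.61,0,0,0,0,0,0,-0.61,0,0,0,0,0,0,-0.61,0,0,0,0,0]'
python3 - <<'E'
from h import *
plan(*cw(.068,.036),.037)
E
```

```text
clock: 33.75
tool_pos: [0.592, 0.307, 0.0377]
eef_rot: [0.756, 0.655, 0.001, 0.0]
contact_force: [0.1, 0.6, 2.8]
opening: 0.287
finger_force: 24.9
clock: 34.15
tool_pos: [0.5946, 0.3098, 0.1882]
eef_rot: [0.756, 0.655, 0.007, 0.001]
contact_force: [0.1, 0.3, -1.5]
opening: 0.285
finger_force: 25.0
clock: 35.75
tool_pos: [0.5938, -0.2421, 0.1799]
eef_rot: [0.757, 0.654, -0.0, 0.0]
contact_force: [0.2, 0.8, -0.8]
opening: 0.289
finger_force: 24.9
t35.8 shift [-0.005  0.005  0.953] turn [-0.     0.    -0.002] pos [ 0.5938 -0.2421  0.1799] open 0.289 F [ 0.2  0.8 -0.8] 24.9
```

```bash
python3 -m pendant '[0,-0.005,0.005,0.33,0,0,0, 0,-0.005,0.005,0.66,0,0,0, 0,-0.005,0.005,0.85,0,0,0,0,-0.005,0.005,0.95,0,0,0,0,-0.005,0.005,0.95,0,0,0,0.4,-0.005,0.005,0.95,0,0,0,0.4,-0.005,0.005,0.95,0,0,0,0.4,-0.005,0.005,0.95,0,0,0]'
python3 -m pendant '[0.4,0,0,-0.3,0,0,0,0.4,0,0,-0.6,0,0,0,0.4,0,0,-1,0,0,0,0.4,0,0,-1,0,0,0]' >/dev/null
python3 -m pendant '[0.4,-0.3,-0.1,-0.1,0,0,0,0.4,-0.6,-0.2,-0.2,0,0,0,0.4,-0.9,-0.33,-0.3,0,0,0,0.4,-0.9,-0.33,-0.5,0,0,0,0.4,-0.9,-0.33,-0.5,0,0,0,0.4,-0.9,-0.33,-0.5,0,0,0,0.4,-0.9,-0.33,-0.5,0,0,0]'
python3 - <<'E'
from h import *
snap('wrist','w2'); s=snap('scene','s8')
for k in knobs(s): 
    if k[1]>140 and k[-1]+k[-2]>20: print(*k)
E
```

```text
clock: 36.55
tool_pos: [0.5968, -0.2445, 0.0398]
eef_rot: [0.756, 0.655, -0.001, 0.004]
contact_force: [-1.3, -7.3, 7.5]
opening: 0.399
finger_force: 4.7
clock: 37.65
tool_pos: [0.5275, -0.3658, 0.2616]
eef_rot: [0.754, 0.656, 0.0, -0.001]
contact_force: [0.2, 0.2, 0.1]
opening: 0.405
finger_force: 0.0
401.9 163.7 [0.592, 0.3731] 174 9 0 172
331.8 189.7 [0.5702, 0.1643] 183 9 0 181
166.8 225.7 [0.4597, -0.2205] 228 11 269 0
137.3 234.7 [0.4486, -0.2869] 243 11 238 0
176.0 246.7 [0.527, -0.2304] 252 11 362 0
143.8 257.7 [0.5171, -0.3016] 267 12 235 0
176.7 278.7 [0.6058, -0.2676] 155 10 64 0
152.2 280.7 [0.5828, -0.312] 259 13 116 0
```

View pics/w2.png

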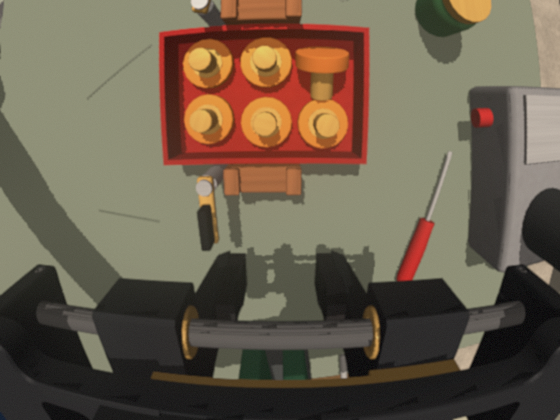

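The wrist view shows all six ambers in the crate. The sixth, at (322,60), has tipped onto its side. It sits well inside, below bar level and clear of the bar line, so I'll leave it. The rim corners are at (161,31), (369,29), (366,163) and (164,164), with the right pivot at (206,186) and its tab at about (206,228).

```bash
python3 - <<'E'
from h import *
w=load('w2'); s=load('s8')
H,S,V=masks(w['img']); m=((H<4)|(H>176))&(S>200)&(V>60)
b=max(blobs(m),key=lambda b:b[0]); cn=max(cv2.findContours(b[2].astype(np.uint8),0,2)[0],key=cv2.contourArea)
c=cv2.boxPoints(cv2.minAreaRect(cn)); print(c)
f=lambda u,v,z:onz(w,u,v,z,True)[:2]
C=np.array([f(161,31,.06),f(369,29,.06),f(366,163,.06),f(164,164,.06)]); print(C.round(4),C.mean(0))
for i in range(4):
    v=C[(i+1)%4]-C[i]; print(np.linalg.norm(v).round(4),np.degrees(np.arctan2(v[1],v[0])).round(2))
def loc(p):
    d=np.array(p)-CC; c_,s_=np.cos(CY),np.sin(CY); return np.round([c_*d[0]+s_*d[1],-s_*d[0]+c_*d[1]],4)
print('pivot',loc(f(206,186,.105)),'tab',loc(f(206,213,.127)),loc(f(205,247,.127)))
print('saddle cheeks tops',[loc(f(u,v,.086)) for u,v in((225,180),(240,180),(287,180),(301,180))])
print('tipped wheel top rim',loc(f(322,52,.07)),loc(f(320,100,.03)))
E
```

```text
Traceback (most recent call last):
ValueError: max() iterable argument is empty
```

```bash
python3 - <<'E'
from h import *
w=load('w2')
f=lambda u,v,z:onz(w,u,v,z,True)[:2]
C=np.array([f(161,31,.06),f(369,29,.06),f(366,163,.06),f(164,164,.06)]); print(C.round(4),C.mean(0))
for i in range(4):
    v=C[(i+1)%4]-C[i]; print(np.linalg.norm(v).round(4),np.degrees(np.arctan2(v[1],v[0])).round(2))
def loc(p):
    d=np.array(p)-CC; c_,s_=np.cos(CY),np.sin(CY); return np.round([c_*d[0]+s_*d[1],-s_*d[0]+c_*d[1]],4)
print('pivot',loc(f(206,186,.105)),'tab',loc(f(206,213,.127)),loc(f(205,247,.127)))
print('saddle cheeks tops',[loc(f(u,v,.086)) for u,v in((225,180),(240,180),(287,180),(301,180))])
print('tipped wheel',loc(f(322,52,.07)),loc(f(320,100,.03)))
s=snap('side','d8'); cv2.imwrite('pics/d8.png',cv2.resize(s['img'][170:270,300:430],None,fx=5,fy=5,interpolation=cv2.INTER_CUBIC)[:,:,::-1])
plan(.52,-.10,.25,4.7)
E
```

```text
[[ 0.4218 -0.1801]
 [ 0.6446 -0.213 ]
 [ 0.6242 -0.3607]
 [ 0.3996 -0.3296]] [ 0.52253709 -0.27084516]
0.2253 -8.4
0.1491 -97.89
0.2268 172.11
0.1511 81.55
pivot [-0.0534 -0.092 ] tab [-0.0498 -0.1123] [-0.0535 -0.1473]
saddle cheeks tops [array([-0.0375, -0.0906]), array([-0.0219, -0.0907]), array([ 0.0261, -0.0906]), array([ 0.0403, -0.0905])]
tipped wheel [0.0611 0.0416] [ 0.0643 -0.0085]
t37.8 shift [ 1.755 -0.295  0.08 ] turn [-0.001  0.     0.859] pos [ 0.527  -0.3668  0.2616] open 0.397 F [ 0.1 -0.2 -0.2] 0.0
```

View pics/d8.png

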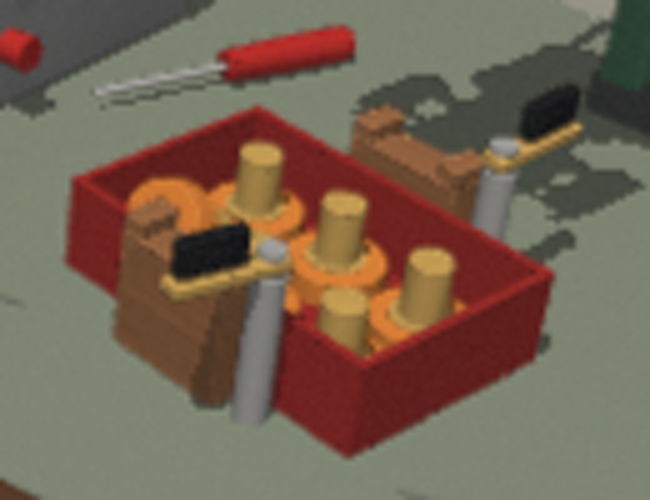

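The side view shows the fallen wheel low in the crate, below the rim next to the near saddle, and the other five standing. Both wings point outward. Next I'll look at the bar from the wrist camera.

```bash
sed -i 's/CC=np.array(\[.522,-.269\])/CC=np.array([.5227,-.270])/' h.py
python3 -m pendant '[0.8,0.33,0,0,0,0,0,0.8,0.66,-0.1,0,0,0,0,0.8,1,-0.2,0,0,0,0,0.8,1,-0.2,0,0,0,0]' >/dev/null
python3 -m pendant '[0.8,0.3,0,0,0,0,0,0.8,0.5,-0.1,0,0,0,0,0.8,0.5,-0.1,0,0,0,0,0.8,0.5,-0.1,0,0,0,0]' >/dev/null
python3 - <<'E'
from h import *
s=snap('wrist','w3'); cv2.imwrite('pics/w3.png',cv2.resize(s['img'][60:300,100:460],None,fx=2.2,fy=2.2,interpolation=cv2.INTER_CUBIC)[:,:,::-1])
E
```

```text
(no output)
```

View pics/w3.png

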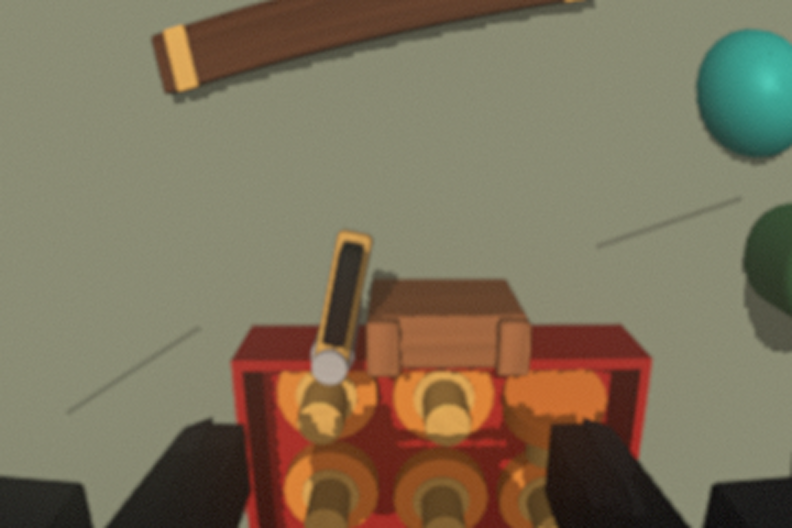

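The wrist crop shows the bar at the top, with its left band at about (180,58) in the crop. The left saddle and wing are clear. I'll measure the bar from a mask cast onto its top plane.

```bash
python3 - <<'E'
from h import *
for nm,fish,box in (('w3',True,(20,120,150,420)),('s8',False,(180,260,215,310))):
    s=load(nm); img=s['img']; H,S,V=masks(img)
    m=((H<=25)|(H>172))&(S>70); z=np.zeros_like(m); z[box[0]:box[1],box[2]:box[3]]=1
    b=max(blobs(m&z),key=lambda b:b[0]); 
    cn=max(cv2.findContours(b[2].astype(np.uint8),0,2)[0],key=cv2.contourArea)[:,0]
    P=np.array([onz(s,u,v,.014,fish)[:2] for u,v in cn],np.float32)
    (c,sz,a)=cv2.minAreaRect(P); print(nm,b[0],b[3][:4],np.round(c,4),np.round(sz,4),a)
plan(.52,-.006,.2,4.7)
E
```

```text
w3 5925 [169  30 203  73] [ 0.5198 -0.0071] [0.2483 0.0392] 4.92426061630249
s8 1390 [227 188  74  69] [ 0.5233 -0.0088] [0.2569 0.0466] 4.722331523895264
t38.6 shift [ 0.891 -0.09   0.415] turn [0.    0.001 0.857] pos [ 0.5144 -0.1402  0.2624] open 0.798 F [ 0.8 -0.8 -0.4] 0.0
```

```bash
python3 -m pendant '[0.65,0.3,0,0.1,0,0,0.095,0.65,0.6,-0.05,0.2,0,0,0.19,0.65,0.89,-0.09,0.3,0,0,0.285,0.65,0.89,-0.09,0.4,0,0,0.38,0.65,0.89,-0.09,0.42,0,0,0.475,0.65,0.89,-0.09,0.42,0,0,0.57,0.65,0.89,-0.09,0.42,0,0,0.665,0.65,0.89,-0.09,0.42,0,0,0.76,0.65,0.89,-0.09,0.42,0,0,0.855,0.65,0.89,-0.09,0.42,0,0,0.855,0.65,0.89,-0.09,0.42,0,0,0.855,0.65,0.89,-0.09,0.42,0,0,0.855]'
python3 - <<'E'
from h import *
plan(.5198,-.006,.06,4.9)
E
```

```text
clock: 39.85
tool_pos: [0.5201, -0.0056, 0.1996]
eef_rot: [0.999, 0.044, 0.0, 0.0]
contact_force: [-0.6, -0.7, 0.1]
opening: 0.65
finger_force: 0.0
t39.9 shift [-0.002  0.002  0.931] turn [ 0.    -0.     0.001] pos [ 0.5201 -0.0056  0.1996] open 0.65 F [-0.6 -0.7  0.1] 0.0
```

```bash
python3 -m pendant '[0.65,0,0,0.3,0,0,0,0.65,0,0,0.6,0,0,0,0.65,0,0,0.93,0,0,0,0.65,0,0,0.93,0,0,0,0.65,0,0,0.93,0,0,0]'
python3 -m pendant '[0.65,0,0,0.15,0,0,0,0.65,0,0,0.3,0,0,0,0.65,0,0,0.37,0,0,0,0.65,0,0,0.37,0,0,0,0.65,0,0,0.37,0,0,0,0.2,0,0,0.37,0,0,0,0,0,0,0.37,0,0,0,0,0,0,0.37,0,0,0,0,0,0,0.37,0,0,0]' 50
python3 -m pendant '[0,0,0,-0.15,0,0,0,0,0,0,-0.3,0,0,0,0,0,0,-0.6,0,0,0,0,0,0,-1,0,0,0,0,0,0,-1,0,0,0,0,0,0,-1,0,0,0]'
python3 - <<'E'
from h import *
plan(*cw(0,0),.2)
E
```

```text
clock: 40.35
tool_pos: [0.5195, -0.0052, 0.0602]
eef_rot: [0.999, 0.043, -0.001, -0.0]
contact_force: [0.2, -1.1, 1.0]
opening: 0.653
finger_force: 0.0
clock: 41.25
tool_pos: [0.5203, -0.0054, 0.0054]
eef_rot: [0.999, 0.043, 0.001, 0.0]
contact_force: [-0.2, -1.0, 5.4]
opening: 0.399
finger_force: 50.0
clock: 41.85
tool_pos: [0.5208, -0.005, 0.1562]
eef_rot: [0.999, 0.043, 0.002, -0.0]
contact_force: [-0.4, -0.8, -2.7]
opening: 0.4
finger_force: 50.0
t41.9 shift [-0.137  1.761 -0.292] turn [ 0.002 -0.002 -0.855] pos [ 0.5208 -0.005   0.1562] open 0.4 F [-0.4 -0.8 -2.7] 50.0
```

```bash
python3 -m pendant '[0,0,0.1,-0.2,0,0,-0.05,0,0,0.2,-0.3,0,0,-0.14,0,0,0.3,-0.3,0,0,-0.23,0,0,0.4,-0.3,0,0,-0.32,0,0,0.6,-0.3,0,0,-0.41,0,0,0.8,-0.3,0,0,-0.5,0,0,1,-0.3,0,0,-0.59,0,0,1,-0.3,0,0,-0.68,0,0,1,-0.3,0,0,-0.77,0,0,1,-0.3,0,0,-0.855,0,0,1,-0.3,0,0,-0.855,0,0,1,-0.3,0,0,-0.855]'
python3 - <<'E'
from h import *
plan(*cw(0,0),.2)
E
```

```text
clock: 43.05
tool_pos: [0.5316, -0.1542, 0.1979]
eef_rot: [0.757, 0.654, -0.001, -0.002]
contact_force: [0.3, 0.1, -1.3]
opening: 0.402
finger_force: 50.0
t43.0 shift [-0.772  0.053 -0.015] turn [-0.002 -0.001 -0.001] pos [ 0.5316 -0.1542  0.1979] open 0.402 F [ 0.3  0.1 -1.3] 50.0
```

```bash
python3 -m pendant '[0,-0.3,0.02,0,0,0,0,0,-0.6,0.05,0,0,0,0,0,-0.77,0.053,0,0,0,0,0,-0.77,0.053,0,0,0,0,0,-0.77,0.053,0,0,0,0,0,-0.77,0.053,0,0,0,0]'
python3 - <<'E'
from h import *
plan(*cw(0,0),.1)
s=snap('scene','s9'); H,S,V=masks(s['img']); m=(H>=17)&(H<=23)&(S>190)&(V>60); m[:, 280:]=0; m[300:]=0
for b in blobs(m,15): print(b[0],b[1].round(1),b[3][:4], onz(s,*b[1],.206).round(4))
cv2.imwrite('pics/s9.png',cv2.resize(s['img'][120:330,50:290],None,fx=2.8,fy=2.8,interpolation=cv2.INTER_CUBIC)[:,:,::-1])
E
```

```text
clock: 43.65
tool_pos: [0.5244, -0.268, 0.1995]
eef_rot: [0.755, 0.656, 0.0, -0.001]
contact_force: [0.1, 0.7, -2.5]
opening: 0.399
finger_force: 50.0
t43.6 shift [-0.016 -0.009  0.663] turn [-0.    -0.001  0.001] pos [ 0.5244 -0.268   0.1995] open 0.399 F [ 0.1  0.7 -2.5] 50.0
79 [258.7   1.7] [250   0  19   5] [-0.1118  0.3854  0.206 ]
21 [154.7 182.9] [152 179   6   9] [ 0.4674 -0.2296  0.206 ]
110 [202.7 191.7] [197 184  12  17] [ 0.544  -0.1593  0.206 ]
95 [201.1 209.3] [185 205  31   9] [ 0.5862 -0.1852  0.206 ]
125 [ 92.9 225.8] [ 87 217  12  19] [ 0.5131 -0.3776  0.206 ]
247 [168.1 232.7] [161 222  16  21] [ 0.6066 -0.266   0.206 ]
265 [139.  242.2] [132 231  17  22] [ 0.5987 -0.3211  0.206 ]
110 [ 93.1 242.5] [ 78 236  33  14] [ 0.5532 -0.392   0.206 ]
260 [176.8 253.7] [170 243  17  22] [ 0.6617 -0.2749  0.206 ]
279 [145.2 265. ] [138 254  17  22] [ 0.6543 -0.3335  0.206 ]
174 [175.  282.7] [167 275  18  16] [ 0.7185 -0.3063  0.206 ]
275 [153.5 287.3] [146 277  18  21] [ 0.7071 -0.3414  0.206 ]
150 [253.1 296.3] [240 292  27   8] [ 0.8172 -0.2078  0.206 ]
```

View pics/s9.png

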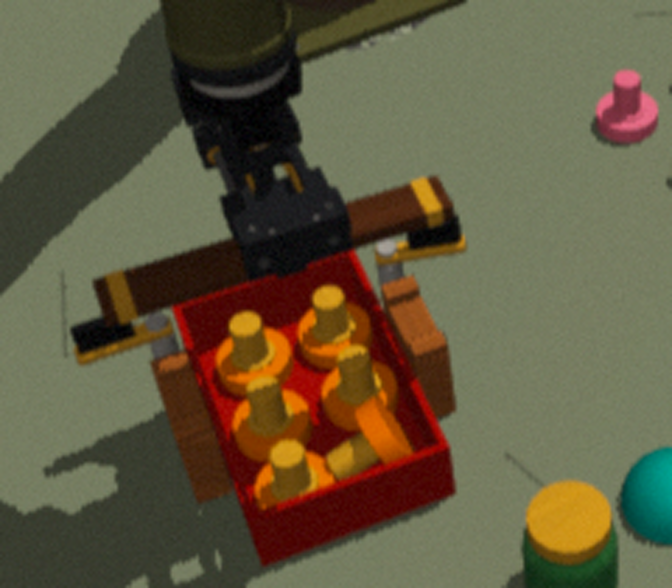

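The view shows the bar level and centred in the gripper, parallel to the saddle line and clear of both wings. Lowering it now.

```bash
python3 -m pendant '[0,-0.016,-0.009,0.2,0,0,0,0,-0.016,-0.009,0.45,0,0,0,0,-0.016,-0.009,0.65,0,0,0,0,-0.016,-0.009,0.72,0,0,0,0,-0.016,-0.009,0.76,0,0,0,0,-0.016,-0.009,0.78,0,0,0,0,-0.016,-0.009,0.785,0,0,0,0,-0.016,-0.009,0.785,0,0,0,0,-0.016,-0.009,0.785,0,0,0]'
python3 - <<'E'
from h import *
plan(*cw(0,0),.08)
E
```

```text
clock: 44.6
tool_pos: [0.523, -0.2724, 0.0829]
eef_rot: [0.756, 0.655, 0.0, 0.001]
contact_force: [-0.8, -0.9, -2.0]
opening: 0.4
finger_force: 50.0
t44.6 shift [ 0.016 -0.004  0.019] turn [0.001 0.    0.   ] pos [ 0.523  -0.2724  0.0829] open 0.4 F [-0.8 -0.9 -2. ] 50.0
```

```bash
python3 -m pendant '[0,0.014,0,0.01,0,0,0,0,0.014,0,0.02,0,0,0,0,0.014,0,0.022,0,0,0,0,0.014,0,0.022,0,0,0]'
python3 -m pendant '[0.3,0,0,0,0,0,0,0.55,0,0,0,0,0,0,0.55,0,0,0,0,0,0,0.55,0,0,0,0,0,0,0.55,0,0,0,0,0,0]'
python3 -m pendant '[0.55,0,0,-0.2,0,0,0,0.55,0,0,-0.5,0,0,0,0.55,0,0,-0.8,0,0,0,0.55,-0.3,0,-0.8,0,0,0,0.55,-0.6,0,-0.8,0,0,0,0.55,-1,0,-0.8,0,0,0,0.55,-1,0,-0.8,0,0,0,0.55,-1,0,-0.8,0,0,0,0.55,-1,0,-0.8,0,0,0]'
python3 - <<'E'
from h import *
s=snap('side','d9'); snap('scene','s10'); w=snap('wrist','w4')
a=cv2.resize(s['img'][150:270,290:440],(400,320),interpolation=cv2.INTER_CUBIC); b=cv2.resize(w['img'][0:290,120:420],(400,390),interpolation=cv2.INTER_CUBIC)
c=np.zeros((390,800,3),np.uint8); c[:320,:400]=a; c[:,400:]=b; cv2.imwrite('pics/m1.png',c[:,:,::-1])
E
```

```text
clock: 45.0
tool_pos: [0.5232, -0.2699, 0.0804]
eef_rot: [0.756, 0.655, 0.0, 0.001]
contact_force: [-3.3, 0.4, 10.5]
opening: 0.399
finger_force: 50.0
clock: 45.5
tool_pos: [0.5228, -0.27, 0.0785]
eef_rot: [0.756, 0.655, -0.0, -0.0]
contact_force: [-0.3, 0.3, 0.2]
opening: 0.551
finger_force: 0.0
clock: 46.4
tool_pos: [0.502, -0.4166, 0.1985]
eef_rot: [0.755, 0.656, 0.001, -0.001]
contact_force: [0.2, 0.1, 0.8]
opening: 0.549
finger_force: 0.0
```

View pics/m1.png

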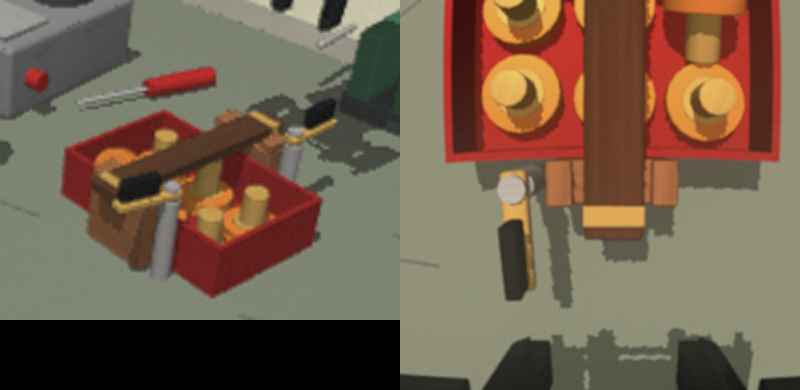

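The bar sits flat in both notches and is centred. The right wing is at the composite's (515,240). Planning the right turnbutton next.

```bash
cat >> h.py <<'E'
def loc(p):
    d=np.array(p)[:2]-CC; c_,s_=np.cos(CY),np.sin(CY); return np.round([c_*d[0]+s_*d[1],-s_*d[0]+c_*d[1]],4)
E
python3 - <<'E'
from h import *
w=load('w4'); f=lambda X,Y,z: onz(w,120+(X-400)*.75,Y*290/390,z,True)
print('bar end corners',loc(f(586,237,.089)),loc(f(643,237,.089)),'pivot',loc(f(512,188,.108)),'wing tip',loc(f(527,290,.103)),'tab',loc(f(510,228,.127)),loc(f(514,297,.127)))
plan(*cw(-.096,-.131),.2)
E
```

```text
bar end corners [-0.0157 -0.124 ] [ 0.0188 -0.1238] pivot [-0.0556 -0.0917] wing tip [-0.0509 -0.153 ] tab [-0.0531 -0.1104] [-0.0533 -0.1485]
t46.5 shift [ 0.112 -0.645 -0.007] turn [ 0.    -0.001  0.003] pos [ 0.5026 -0.416   0.1989] open 0.548 F [-0.4 -0.9  0.9] 0.0
```

```bash
python3 -m pendant '[0,0.11,-0.3,0,0,0,0,0,0.11,-0.645,0,0,0,0,0,0.11,-0.645,0,0,0,0,0,0.11,-0.645,0,0,0,0,0,0.11,-0.645,0.3,0,0,0,0,0.11,-0.645,0.585,0,0,0,0,0.11,-0.645,0.585,0,0,0,0,0.11,-0.645,0.585,0,0,0]' 30
python3 - <<'E'
from h import *
plan(*cw(-.096,-.131),.112)
E
```

```text
clock: 47.35
tool_pos: [0.41, -0.3879, 0.1113]
eef_rot: [0.755, 0.656, 0.001, 0.0]
contact_force: [0.3, -0.5, 0.6]
opening: 0.003
finger_force: 0.0
t47.4 shift [ 0.012 -0.009 -0.004] turn [ 0.001 -0.     0.002] pos [ 0.41   -0.3879  0.1113] open 0.003 F [ 0.3 -0.5  0.6] 0.0
```

```bash
python3 -m pendant '[0,0,0.06,0,0,0,0,0,0,0.117,0,0,0,0,0,-0.03,0.17,0,0,0,0,0,-0.043,0.216,0,0,0,0,0,-0.04,0.28,0,0,0,0,0,-0.035,0.342,0,0,0,0,0,0,0.4,0,0,0,0,0,0.04,0.46,0,0,0,0,0,0.1,0.5,0,0,0,0,0,0.14,0.53,0,0,0,0,0,0.14,0.53,0,0,0,0]'
python3 - <<'E'
from h import *
plan(*cw(-.016,-.1055),.112); print(loc(r.get_state()['tool_pos']))
s=snap('scene','s11'); 
E
python3 -m pendant '[0,0.02,0,0,0,0,0,0,0.04,0,0,0,0,0,0,0.05,0,0,0,0,0,0,0.05,0,0,0,0,0]'
```

```text
clock: 48.45
tool_pos: [0.4918, -0.3769, 0.1113]
eef_rot: [0.755, 0.656, 0.001, 0.0]
contact_force: [0.8, -0.6, -0.1]
opening: 0.007
finger_force: 0.0
t48.5 shift [ 0.032 -0.004 -0.005] turn [ 0.001 -0.001  0.002] pos [ 0.4918 -0.3769  0.1113] open 0.007 F [ 0.8 -0.6 -0.1] 0.0
[-0.0153 -0.1103]
clock: 48.9
tool_pos: [0.4906, -0.3738, 0.1111]
eef_rot: [0.756, 0.654, -0.001, 0.001]
contact_force: [-0.3, -5.4, -2.0]
opening: 0.005
finger_force: 2.3
```

```bash
python3 -m pendant '[0,0.02,0,0,0,0,0,0,0.04,0,0,0,0,0,0,0.04,0,0,0,0,0,0,0.04,0,0,0,0,0]'
python3 - <<'E'
from h import *
plan(*cw(-.016,-.1055),.112); print(loc(r.get_state()['tool_pos']))
s=snap('side','d11'); w=snap('scene','s12')
a=cv2.resize(s['img'][150:270,290:440],(400,320),interpolation=cv2.INTER_CUBIC); b=cv2.resize(w['img'][160:310,60:250],(400,316),interpolation=cv2.INTER_CUBIC)
c=np.zeros((320,800,3),np.uint8); c[:320,:400]=a; c[:316,400:]=b; cv2.imwrite('pics/m2.png',c[:,:,::-1])
E
```

```text
clock: 49.3
tool_pos: [0.4906, -0.3736, 0.1113]
eef_rot: [0.757, 0.653, -0.003, 0.004]
contact_force: [0.9, -14.4, -2.9]
opening: 0.009
finger_force: 7.0
t49.3 shift [ 0.011  0.006 -0.005] turn [ 0.001  0.007 -0.003] pos [ 0.4906 -0.3736  0.1113] open 0.009 F [  0.9 -14.4  -2.9] 7.0
[-0.017  -0.1071]
```

View pics/m2.png

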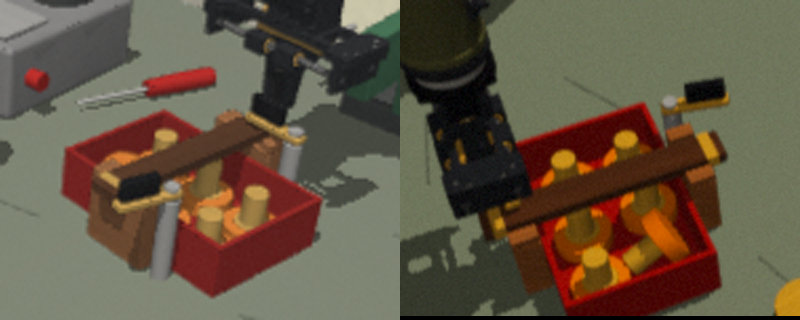

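Both views show the right wing squarely over the bar; the force rose with no motion, so it's against its stop. Now the left one.

```bash
python3 -m pendant '[0,-0.1,0,0,0,0,0,0,-0.2,0,0,0,0,0,0,-0.2,0,-0.3,0,0,0,0,-0.2,0,-0.6,0,0,0,0,-0.2,-0.25,-0.6,0,0,0,0,-0.2,-0.5,-0.6,0,0,0,0,-0.2,-0.5,-0.6,0,0,0]' >/dev/null
python3 -m pendant '[0,0.3,0,0,0,0,0,0,0.6,0,0,0,0,0,0,1,0,0,0,0,0,0,1,0,0,0,0,0]' >/dev/null
python3 -m pendant '[0,0.3,0,0,0,0,0,0,0.6,0,0,0,0,0,0,0.8,0,0,0,0,0,0,0.8,0,0,0,0,0,0,0.8,0,0,0,0,0]'
python3 - <<'E'
from h import *
plan(*cw(-.096,.131),.112)
E
```

```text
clock: 51.0
tool_pos: [0.452, -0.1172, 0.2009]
eef_rot: [0.755, 0.656, -0.0, 0.0]
contact_force: [-0.5, 0.3, 0.3]
opening: 0.004
finger_force: 0.0
t51.0 shift [-0.067 -0.028  0.593] turn [0.    0.    0.001] pos [ 0.452  -0.1172  0.2009] open 0.004 F [-0.5  0.3  0.3] 0.0
```

```bash
python3 -m pendant '[0,-0.067,-0.028,0,0,0,0,0,-0.067,-0.028,0.3,0,0,0,0,-0.067,-0.028,0.59,0,0,0,0,-0.067,-0.028,0.59,0,0,0]' >/dev/null
python3 -m pendant '[0,0,0.06,0,0,0,0,0,0,0.117,0,0,0,0,0,0.03,0.17,0,0,0,0,0,0.043,0.216,0,0,0,0,0,0.04,0.28,0,0,0,0,0,0.035,0.342,0,0,0,0,0,0,0.4,0,0,0,0,0,-0.04,0.46,0,0,0,0,0,-0.1,0.5,0,0,0,0,0,-0.14,0.53,0,0,0,0,0,-0.14,0.53,0,0,0,0]'
python3 -m pendant '[0,-0.02,0,0,0,0,0,0,-0.035,0,0,0,0,0,0,-0.05,0,0,0,0,0,0,-0.05,0,0,0,0,0]'
python3 - <<'E'
from h import *
plan(*cw(-.016,.1071),.112); print(loc(r.get_state()['tool_pos']))
E
```

```text
clock: 52.5
tool_pos: [0.5224, -0.1608, 0.1124]
eef_rot: [0.756, 0.654, 0.0, 0.001]
contact_force: [-0.1, -0.5, -0.0]
opening: 0.002
finger_force: 0.0
clock: 52.9
tool_pos: [0.5214, -0.1632, 0.1126]
eef_rot: [0.755, 0.656, 0.002, -0.001]
contact_force: [0.9, 6.4, -0.5]
opening: 0.003
finger_force: 2.9
t52.9 shift [0.011 0.003 0.004] turn [ 0.001 -0.003  0.002] pos [ 0.5214 -0.1632  0.1126] open 0.003 F [ 0.9  6.4 -0.5] 2.9
[-0.0165  0.1055]
```

```bash
python3 -m pendant '[0,-0.02,0,0,0,0,0,0,-0.04,0,0,0,0,0,0,-0.04,0,0,0,0,0,0,-0.04,0,0,0,0,0]'
python3 -m pendant '[0,0.1,0,0,0,0,0,0,0.2,0,0,0,0,0,0,0.2,0,-0.3,0,0,0,0,0.2,0,-0.6,0,0,0,0,0.2,0,-0.6,0,0,0]'
python3 - <<'E'
from h import *
plan(.372,.262,.2)
w=load('w1')
for p in ((117,160),(148,245)): print('pink top',onz(w,*p,.056,True).round(3))
s=load('scene0')
for p in ((274,152),(302,138)): print('pink top',onz(s,*p,.056).round(3))
s=snap('side','d12'); s2=snap('scene','s13')
a=cv2.resize(s['img'][150:270,290:440],(400,320),interpolation=cv2.INTER_CUBIC); b=cv2.resize(s2['img'][160:310,60:250],(400,316),interpolation=cv2.INTER_CUBIC)
c=np.zeros((320,800,3),np.uint8); c[:320,:400]=a; c[:316,400:]=b; cv2.imwrite('pics/m3.png',c[:,:,::-1])
E
```

```text
clock: 53.3
tool_pos: [0.5214, -0.1635, 0.1127]
eef_rot: [0.753, 0.658, 0.005, -0.003]
contact_force: [0.5, 15.8, -1.0]
opening: 0.003
finger_force: 7.8
clock: 53.8
tool_pos: [0.5275, -0.1422, 0.2075]
eef_rot: [0.756, 0.655, 0.003, 0.004]
contact_force: [0.6, 0.1, -0.7]
opening: 0.003
finger_force: 0.0
t53.8 shift [ 2.52  -1.409  0.034] turn [0.007 0.001 0.   ] pos [ 0.5275 -0.1422  0.2075] open 0.003 F [ 0.6  0.1 -0.7] 0.0
pink top [0.357 0.231 0.056]
pink top [0.367 0.144 0.056]
pink top [0.37  0.128 0.056]
pink top [0.362 0.223 0.056]
```

View pics/m3.png

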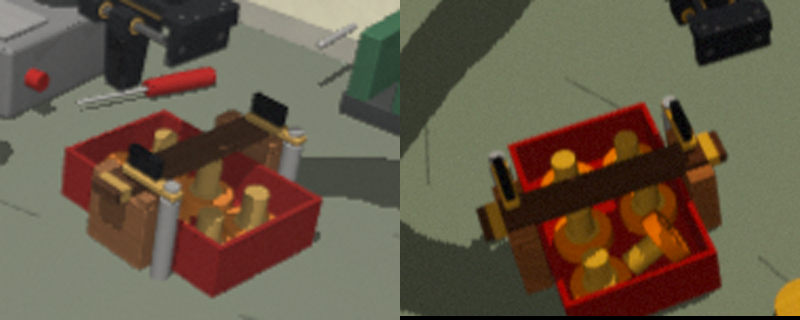

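Both wings now lie squarely across the bar. One pink decoy stands near (0.36,0.226), so I'll start the gate push at (0.382,0.290), clear of it.

```bash
python3 -m pendant '[0,0.33,-0.15,0,0,0,0,0,0.66,-0.3,0,0,0,0,0,1,-0.5,0,0,0,0,0,1,-0.5,0,0,0,0]' >/dev/null
python3 -m pendant '[0,0.33,-0.15,0,0,0,0,0,0.66,-0.3,0,0,0,0,0,1,-0.5,0,0,0,0,0,1,-0.5,0,0,0,0]' >/dev/null
python3 -m pendant '[0,0.33,-0.15,0,0,0,0,0,0.66,-0.3,0,0,0,0,0,0.7,-0.35,0,0,0,0,0,0.7,-0.35,0,0,0,0,0,0.7,-0.35,0,0,0,0]' >/dev/null
python3 - <<'E'
from h import *
plan(.382,.290,.1)
s=snap('scene','s14'); u,v=proj(s,(.413,.27,.05)); print(u,v)
w=snap('wrist','w5')
E
```

```text
t55.2 shift [0.034 0.006 0.675] turn [-0.001  0.002  0.   ] pos [0.3806 0.2854 0.2012] open 0.001 F [-0.   0.1 -0.1] 0.0
327.1535080413427 143.77042699409745
```

View pics/w5.png

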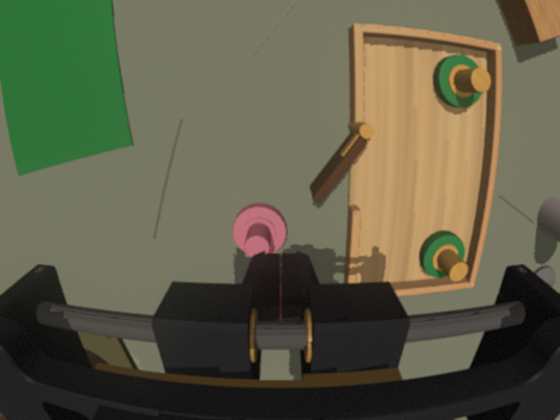

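```bash
python3 - <<'E'
from h import *
w=load('w5'); f=lambda u,v,z:onz(w,u,v,z,True)[:2].round(4)
print('pink',f(260,231,.018),f(257,245,.056),'gate end corners',f(311,190,.05),f(323,197,.05),'hinge',f(365,130,.055),'gap wall end',f(354,208,.026),'corner',f(348,297,.026),f(354,25,.026))
E
```

```text
pink [0.3513 0.2327] [0.3507 0.2336] gate end corners [0.4102 0.2802] [0.4209 0.2717] hinge [0.4663 0.3315] gap wall end [0.4549 0.2473] corner [0.4418 0.1352] [0.4762 0.4354]
```

```bash
python3 -m pendant '[0,0.058,0,0.3,0,0,0,0,0.058,0,0.6,0,0,0,0,0.058,0,0.9,0,0,0,0,0.058,0,0.9,0,0,0]' >/dev/null
python3 -m pendant '[0,0,0,0.15,0,0,0,0,0,0,0.27,0,0,0,0,0,0,0.27,0,0,0,0,0,0,0.27,0,0,0]'
python3 -m pendant '[0,-0.02,0.1,0,0,0,0,0,-0.03,0.17,0,0,0,0,0,-0.04,0.24,0,0,0,0,0,-0.04,0.3,0,0,0,0,0,-0.04,0.36,0,0,0,0,0,-0.04,0.36,0,0,0,0]'
python3 - <<'E'
from h import *
plan(.4405,.284,.025)
E
```

```text
clock: 56.1
tool_pos: [0.3831, 0.2955, 0.0285]
eef_rot: [0.756, 0.655, 0.001, 0.0]
contact_force: [0.3, 0.8, -0.0]
opening: 0.004
finger_force: 0.0
clock: 56.7
tool_pos: [0.4367, 0.2818, 0.0273]
eef_rot: [0.756, 0.654, 0.001, 0.0]
contact_force: [-0.7, -0.5, 0.1]
opening: 0.005
finger_force: 0.0
t56.7 shift [0.018 0.023 0.015] turn [ 0.001 -0.001 -0.001] pos [0.4367 0.2818 0.0273] open 0.005 F [-0.7 -0.5  0.1] 0.0
```

```bash
python3 -m pendant '[0,0,0.02,0,0,0,0,0,0,0.035,0,0,0,0,0,0,0.05,0,0,0,0,0,0,0.05,0,0,0,0]'
python3 -m pendant '[0,0,0.02,0,0,0,0,0,0,0.035,0,0,0,0,0,0,0.04,0,0,0,0,0,0,0.04,0,0,0,0]'
```

```text
clock: 57.1
tool_pos: [0.4412, 0.2813, 0.0268]
eef_rot: [0.755, 0.655, -0.001, -0.0]
contact_force: [-2.8, -1.1, 0.6]
opening: 0.003
finger_force: 1.6
clock: 57.5
tool_pos: [0.4415, 0.281, 0.0268]
eef_rot: [0.754, 0.657, -0.004, -0.003]
contact_force: [-15.2, 1.9, 9.6]
opening: 0.006
finger_force: 7.9
```

```bash
python3 -m pendant '[0,0,-0.1,0,0,0,0,0,0,-0.2,0,0,0,0,0,0,-0.2,-0.3,0,0,0,0,0,-0.2,-0.6,0,0,0,0,0,-0.2,-1,0,0,0,0,0,-0.2,-1,0,0,0]' >/dev/null
python3 -m pendant '[0,-0.3,0,0,0,0,0,0,-0.6,0,-0.2,0,0,0,0,-1,0,-0.3,0,0,0,0,-1,0,-0.3,0,0,0,0,-1,0,-0.3,0,0,0]'
python3 - <<'E'
from h import *
s=snap('side','d15'); s2=snap('scene','s15'); w=snap('wrist','w6')
for k in knobs(s2): 
    if k[1]>140 and k[-1]+k[-2]>20: print(*k)
a=cv2.resize(w['img'][0:260,100:500],(400,260)); b=cv2.resize(s2['img'][120:330,60:440],(400,221)); d=cv2.resize(s['img'][150:390,60:440],(400,253)); e=cv2.resize(s['img'][150:270,290:440],(400,320),interpolation=cv2.INTER_CUBIC)
c=np.zeros((580,800,3),np.uint8); c[:260,:400]=a; c[:221,400:]=b; c[260:513,:400]=d; c[260:580,400:]=e; cv2.imwrite('pics/m4.png',c[:,:,::-1])
E
```

```text
clock: 58.6
tool_pos: [0.3973, 0.133, 0.222]
eef_rot: [0.757, 0.653, -0.001, 0.001]
contact_force: [-0.7, -0.1, 0.2]
opening: 0.005
finger_force: 0.0
402.1 164.7 [0.5951, 0.3708] 171 10 0 172
332.0 189.7 [0.5705, 0.1648] 177 9 0 181
198.4 222.7 [0.4904, -0.1566] 131 15 34 0
167.1 225.7 [0.4601, -0.22] 127 11 74 0
137.3 234.7 [0.4486, -0.2869] 136 11 75 0
177.5 251.7 [0.5415, -0.234] 143 12 402 0
145.2 262.7 [0.5313, -0.3046] 194 11 246 0
176.5 275.7 [0.5986, -0.2644] 164 9 77 0
152.1 280.7 [0.5826, -0.3121] 261 13 115 0
```

View pics/m4.png

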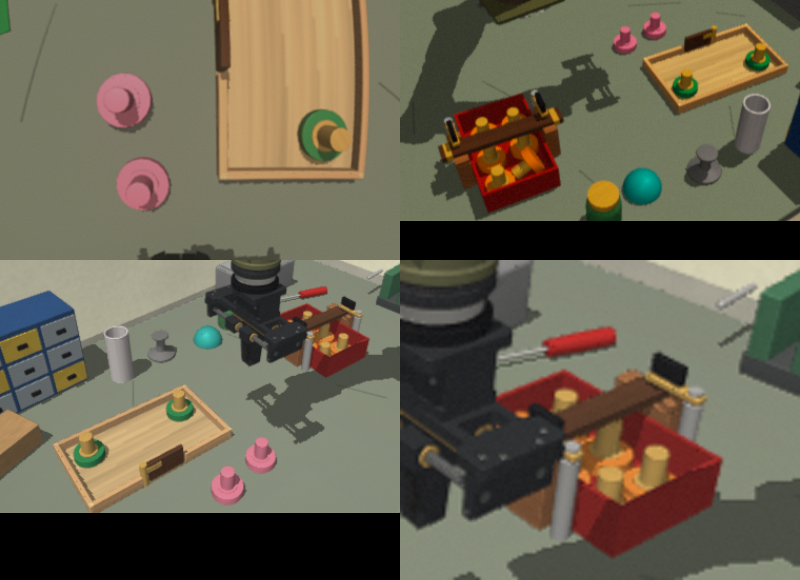

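The final views show the gate flush with the pen wall, the greens standing, all six ambers in the crate, and the bar seated with both wings over it. The bystanders and pink decoys are where they started.

```bash
python3 -c "
from plant import r
print(r.finish_job())"
```

```text
the job is handed in; nothing more can be done
None
```

I handed the job in at about 59 s of the 200 s: all six amber wheels are in the crate (one tipped onto its side, below the bar), the bar is flat and centred in both notches, both turnbuttons and the gate are against their stops, the green wheels stand in the pen, and the bystanders were not touched.

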